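# Cap the tube upright ready for tacking

## Robot

A 6-joint arm with a two-finger parallel gripper is mounted at the origin on the work surface. World frame = base frame: x ahead of the robot, y to its left, z up, the work surface at z = 0. Lengths are in m, angles in rad, forces in N, time in s.
With the tool pointing down it reaches from about 0.35 to 0.975 m from the base axis. Payload 4.9 kg.
Tool frame: the origin (TCP) lies at the centre of the arm's flange, where the gripper is bolted on; the fingertips stand 173 mm ahead of it and the grasp point (between the pads) lies 155 mm ahead of it (ctrl.finger_overhang is the distance from the TCP to the fingertips, in m); z points along the fingers, y is the direction in which the jaws open and shut (so a half turn about z gives the same grasp; the last joint's range is limited). The gripper opens to 85 mm and grips with 20 to 120 N. Pads are 22 mm wide; open, the fingers measure 114 mm over their backs; the gripper's body (76 mm by 85 mm) begins 54 mm behind the grasp point. The pads swing forward as they close: fully open they stand 13 mm farther back than shut.
Start: joints at [1.069, 0.053, 1.613, -0, 1.476, -0.119], TCP at [0.233, 0.58, 0.405] pointing down, gripper open.
Joint ranges: [-3.01, 3.01], [-1.01, 2.22], [0.06, 2.58], [-1.02, 4.17], [0.09, 2.62], [-3.14, 3.14]. Speed limits (rad/s): [2.57, 2.57, 3.14, 3.14, 3.14, 3.14].

## Interface

Orientations are given as a rotation vector (axis times angle).
In Python, from station import ctrl, eyes, spotter gives the robot as it stands.
- The arm moves only by the shell command python3 -m crank 'ROWS' [FORCE]. ROWS is JSON, a list of rows, each a list of 7 numbers: the turn, a rotation vector about the tool's x, y, z in rad, then the shift along the tool's x, y, z in mm, then the closure, from -1 (fully open) to 1 (shut). A call has 1 to 8 rows; each row shifts and turns the pose as measured when the row begins, along the tool's axes as they then stand; what a row does not reach is not made up. A row lasts 1/12 s, in which the tool goes at most 41.7 mm and 7.16 degrees, less where a joint would pass 70% of its speed; a pose out of reach is approached as far as the arm can. A call is refused whole if a number of a shift passes 41.7 or a number of a turn 0.125, either way. A call with a gripper value outside its range is refused whole. The fingers move at their own pace and stop on an object; FORCE is the grip in N (left out, the last holds). Time passes only in rows, so rows that do not move let the fingers close. It gives the time, the measured TCP pose, the force and the opening at its end, in the units of the state.
- ctrl.get_obs(): the state, without advancing time (a new reading comes with each control period).
- eyes.get_image(name): name is "scene" or "top" or "wrist"; returns a dict with "image" (400x640x3 uint8, red, green, blue), "vertical_fov" (degrees; the focal length in pixels is half the picture's height over the tangent of half this angle, whatever the lens; pixels are square), "cx", "cy" (the principal point, pixels), "rvec" (rotation vector, rad) and "tvec" (3), from world to camera coordinates, as OpenCV has them; the wrist camera has in their place "mount" (4x4, takes a point from camera to tool coordinates, whose origin is the TCP and whose axes are the flange's). Camera axes: x right, y down, z forward; pixel columns grow to the right and rows downward; lengths in m; the calibration is good to about 2 mm. A picture is of the moment at which its call begins: read the wrist's pose just before it. There is no depth.
- ctrl.finish_job(): hands the job in, once; it reports no verdict.
Trained networks look in a picture, given as the dict that the camera call returned (one of the last four; its "shot" number tells which), for a name from the list of things; names that differ only in an ending like _2 or _b are one class to them, and where a whole thing is asked for, a point or a joint stands for the part that bears it (a point fixed in the world has none). Each returns a list of dicts, best first, with "confidence" (0 to 1); they miss things now and then, are a little off and sometimes report something else, mostly with a low value. They report only what shows in the picture. A call takes as long as a camera call. They do not tell look-alikes from the thing itself.
- spotter.look_for(query, picture): "centre" ([x, y, z] in m, in world coordinates, good to about 4 mm: the middle of the surface that is visible of it).
- spotter.outline_of(query, picture): "region" (400x640 bool, what is visible of it).
- spotter.mark_of(query, picture): "centre" ([x, y, z] in m, in world coordinates, good to about 4 mm: a listed point, or the origin of a listed thing).
The state is a dict: "t": time; "q": joint angles; "dq": joint speeds; "effort": joint torques, N m; "tool_pos": TCP position; "tool_rot": TCP orientation; "contact_force": force on the tool from outside, world axes, zero at the start; "wrist_torque": the same for the moment, N m; "opening": finger opening in m.
Only numpy, scipy, OpenCV 4.12 (cv2) and the standard library are available. Lean on these libraries where they do the work, as an engineer would, in place of code of your own. Each camera call takes 0.05 s, during which the arm holds its last target.

## Task

The tube end has just been brushed: take the wire brush off the mouth of the rectangular tube and put it down on the bench. Then take the 100 x 60 mm plate, which caps the tube with an equal ledge all round, out of the pin rack, lay it down so that you can take it again by its long edges, and set it flat and gently on the tube mouth, seated level, centred and square with the tube. Leave the other two plates in the rack and the rest of the things on the bench where they are.

Things in the scene. Friction and masses are not known exactly. Their poses are not given: they have to be found in the camera images.
- post_mouth (a point): Centre of the tube's open mouth, at rim height, 120 mm above the bench. Plain steel tube, 80 x 40 mm outside, 4 mm wall, upright, fixed. x along its 80 mm side, y along its 40 mm side, z up. Its foot is a 150 (x) x 110 (y) x 10 mm base plate with a small clamp at each x end, up to 38 mm high. Place and yaw vary; post and rack may swap sides.
- rack_floor (a point): Centre of the rack's floor, on top of a fixed grey base plate 130 (x) x 150 (y) x 6 mm. Three slots run along x at y = -44, 0 and +44 mm, a plate on edge in each, in any order. Each slot: two pairs of upright 6 mm pins at x = +-26 mm, 10 mm clear gap in y, tops 36 mm above the floor. Plates may lean up to 4 degrees.
- cap_center (a point): Centre of the plain steel cap plate, 100 x 60 x 8 mm, 0.3 to 0.45 kg. x along its 100 mm, y through its 8 mm thickness, z along its 60 mm. At the start it stands on a long edge in one of the rack's slots, top edge 66 mm above the bench. Either face may be up in the end. On the tube it overhangs the rim by 10 mm all round.
- brush_center (a point): Wire brush: middle of its wooden stick, 180 x 22 x 14 mm, 50 to 100 g. x along the stick, z up through its 14 mm. Bristles stand 15 mm up from the top face between x = +28 and +86 mm; the mass centre lies about 5 mm to +x. At the start it lies across the tube mouth, bristles up, underside on the rim.
- small_center (a point): Bystander: centre of a smaller plate, 70 x 50 x 8 mm, on its long edge in a rack slot (axes as for the cap plate).
- large_center (a point): Bystander: centre of a larger plate, 120 x 80 x 8 mm, on its long edge in a rack slot (axes as for the cap plate).
- can_center (a point): Bystander: middle of an upright grey spray can, 52 mm across, 150 mm tall, beside the post.
- coupon_a_center (a point): Bystander: centre of a steel coupon lying flat, 80 x 25 x 5 mm (x along 80), beside the post.
- coupon_b_center (a point): Bystander: centre of another steel coupon lying flat, 80 x 25 x 5 mm (x along 80), in the middle of the bench.
- magnet_center (a point): Bystander: grey arrow-shaped welding magnet lying flat, 14 mm thick, beside the rack; it reaches from x = -32 to +64 mm and y = +-32 mm of this point.
- square_center (a point): Bystander: steel try square lying at the back of the bench, 18 mm thick; it reaches from x = -50 to +50 mm and y = -57 to +105 mm of this point. Unlisted equipment stands only farther out (x over 0.78 m or |y| over 0.48 m from the robot).
- tape_center (a point): Bystander: centre of a tape measure standing on edge, case 62 (x) x 34 (y) x 58 mm high, beside the rack.
There are look-alikes about, which are no part of the job. What is shaped like the part that bears cap_center but yellow is not meant. Of the things that look like the part that bears brush_center, the smaller one is meant.

How it is judged:
At the end, for the whole second after the job is handed in: The 100 x 60 cap plate lies at rest, seated on the tube's rim, level within 2 degrees, its centre within 6 mm of the mouth's centre and its long side within 5 degrees of the tube's; the brush lies at rest on the bench (horizontal distance between cap_center and post_mouth below 0.006 m and z of cap_center in the frame of post_mouth between 0.002 and 0.006 m and angle between the y axis of cap_center and the z axis of post_mouth, either way round below 0.04 rad and angle between the x axis of cap_center and the x axis of post_mouth, either way round below 0.09 rad and linear speed of each of cap, brush below 0.01 m/s and height (world z) of brush_center between 0 and 0.035 m); the robot touches nothing.
It fails at once if A bystander (other plate, can, coupon, magnet, square or tape measure) is moved by more than 30 mm or knocked over (distance of any of small_center, large_center, can_center, coupon_a_center, coupon_b_center, magnet_center, square_center, tape_center from where it was at the start of the episode above 0.03 m).
It fails at once if The cap plate touches the tube while tipped more than 20 degrees from flat (contact force between cap and post above 1 N and angle between the y axis of cap_center and the z axis of post_mouth, either way round above 0.35 rad).
It fails at once if The cap plate is dropped on the tube (it moves faster than 0.35 m/s within 10 mm above the mouth) or rammed on it (over 60 N) (contact force between cap and post above 60 N or (horizontal distance between cap_center and post_mouth below 0.03 m and z of cap_center in the frame of post_mouth between 0 and 0.014 m and linear speed of cap above 0.35 m/s)).
It also fails if it takes over 72 s, if anything falls off the work surface, if the arm or the gripper's body presses on something with over 40 N, if the wrist force passes 120 N, or if a joint passes its speed limit or range.

## Working session

There is one attempt and no reset: what is moved stays moved. The work goes in short steps, Python scripts to look and compute and a shell command to move; the robot and the scene stay as the last step left them, time stands still between calls to the robot, and variables do not carry over. Pictures are saved under pics/ and viewed, and the job is handed in when it is done.

```bash
ls; mkdir -p pics
cat > h.py <<'E'
import numpy as np, cv2
from station import ctrl, eyes, spotter
def save(im,name): cv2.imwrite('pics/'+name,cv2.cvtColor(im,cv2.COLOR_RGB2BGR))
def K(p):
    f=200/np.tan(np.radians(p['vertical_fov'])/2); return np.array([[f,0,p['cx']],[0,f,p['cy']],[0,0,1]])
def ext(p,obs=None):
    if 'mount' in p:
        T=np.eye(4);T[:3,:3]=cv2.Rodrigues(np.array(obs['tool_rot'],float))[0];T[:3,3]=obs['tool_pos']
        W=np.linalg.inv(T@np.array(p['mount']));return W[:3,:3],W[:3,3]
    return cv2.Rodrigues(np.array(p['rvec'],float))[0],np.array(p['tvec'],float)
def unproj(p,uv,z,obs=None):
    R,t=ext(p,obs);d=R.T@np.linalg.inv(K(p))@np.array([uv[0],uv[1],1.]);c=-R.T@t
    return c+d*(z-c[2])/d[2]
def proj(p,X,obs=None):
    R,t=ext(p,obs);x=K(p)@(R@np.array(X,float).reshape(-1,3).T+t[:,None]);return (x[:2]/x[2]).T
E
python3 - <<'E'
from h import *
print(ctrl.get_obs(), ctrl.finger_overhang)
for n in ['scene','top','wrist']:
    p=eyes.get_image(n); save(p['image'],n+'0.png'); print(n,{k:v for k,v in p.items() if k!='image'})
    for q in ['post_mouth','rack_floor','cap_center','brush_center','small_center','large_center','can_center','coupon_a_center','magnet_center','square_center','tape_center']:
        try: print(q,[(np.round(r['centre'],3).tolist(),round(r['confidence'],2)) for r in spotter.mark_of(q,p)[:4]])
        except Exception as e: print(q,e)
E
```

```text
pics
{'t': 0.0, 'q': array([ 1.06902281e+00,  5.33325291e-02,  1.61431234e+00,  7.21872016e-06,
        1.47600812e+00, -1.19039152e-01]), 'dq': array([ 1.02176440e-03,  2.92750018e-03,  1.38082431e-04,  8.85773878e-05,
        9.04144133e-05, -9.49419561e-04]), 'effort': array([ 4.18096288e-04, -3.93678939e+01, -3.70179641e+01, -5.15756653e-06,
        6.87493608e-03, -1.58218927e-05]), 'tool_pos': array([0.23329834, 0.57952501, 0.40346679]), 'tool_rot': array([-5.97414776e-01, -3.08361700e+00,  3.07762331e-03]), 'contact_force': array([-0.29397091, -0.93205023,  0.04080242]), 'wrist_torque': array([0.00936489, 0.03294994, 0.00769222]), 'opening': 0.08537243108843012} 0.1734
scene {'vertical_fov': 57.90679601226434, 'cx': 317.6646183823451, 'cy': 208.37227462717829, 'rvec': array([ 1.93602481,  1.78748083, -0.54917106]), 'tvec': array([-0.04919201, -0.36777169,  1.53822001]), 'shot': 1}
post_mouth [([0.487, 0.216, 0.117], 0.81), ([0.533, -0.286, 0.028], 0.53)]
rack_floor [([0.523, -0.241, 0.004], 0.78)]
cap_center [([0.339, -0.135, 0.025], 0.7), ([0.52, -0.418, 0.029], 0.64), ([0.51
[... 1322 characters left out ...]

tape_center [([0.435, -0.317, 0.03], 0.67)]
wrist {'vertical_fov': 60.341550222994044, 'cx': 323.5775067506111, 'cy': 203.30986691922521, 'mount': array([[-3.13268520e-04, -9.52639409e-01, -3.04102052e-01,
         7.79982680e-02],
       [ 9.99999885e-01, -4.08814095e-04,  2.50520944e-04,
         1.43345621e-03],
       [-3.62977329e-04, -3.04101939e-01,  9.52639428e-01,
         2.99297896e-02],
       [ 0.00000000e+00,  0.00000000e+00,  0.00000000e+00,
         1.00000000e+00]]), 'shot': 3}
post_mouth []
rack_floor []
cap_center []
brush_center [([0.24, 0.407, 0.013], 0.63)]
small_center []
large_center []
can_center []
coupon_a_center []
magnet_center []
square_center []
tape_center []
```

View pics/top0.png

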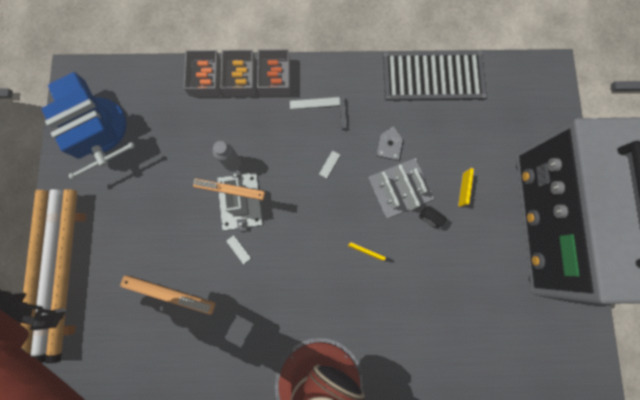

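View pics/scene0.png

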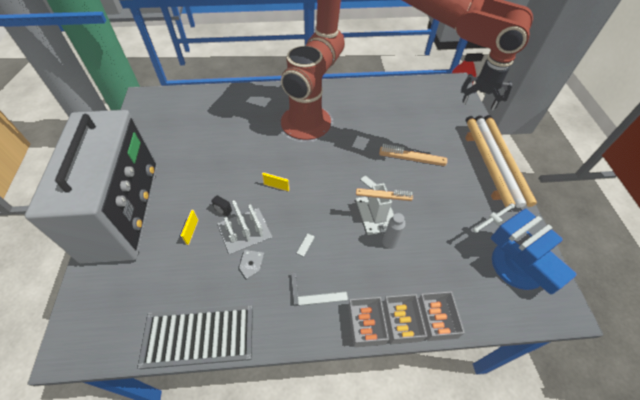

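Run:
```python
from h import *
p=cv2.imread('pics/top0.png');s=cv2.imread('pics/scene0.png')
f=lambda im,a:cv2.resize(im[a[1]:a[3],a[0]:a[2]],(400,300),interpolation=cv2.INTER_CUBIC)
cv2.imwrite('pics/crop0.png',np.vstack([np.hstack([f(p,(360,150,440,210+0)),f(p,(185,135,305,225+40-40))]),np.hstack([f(s,(200,190,280,250)),f(s,(340,165,440,240))])]))
```

```text
(no output)
```

View pics/crop0.png

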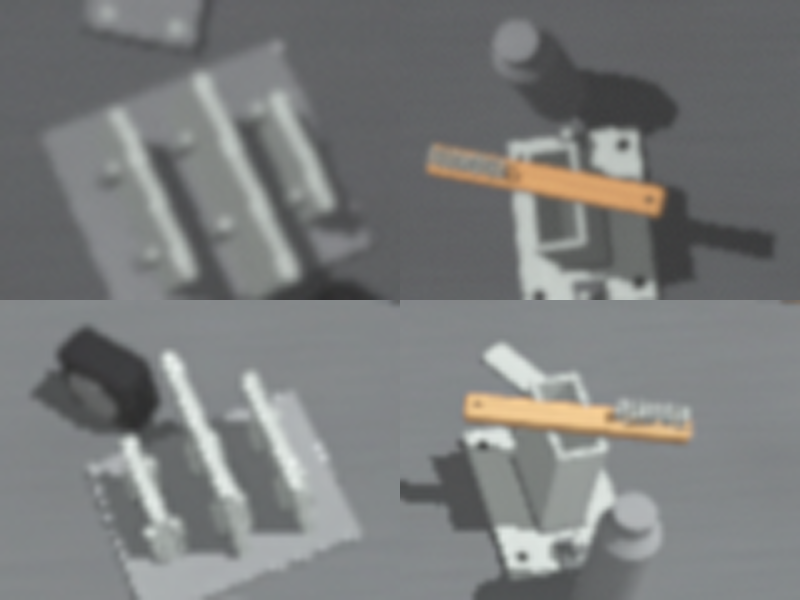

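```bash
cat >> h.py <<'E'
def Rm(r): return cv2.Rodrigues(np.array(r,float))[0]
def down(ydir):
    "tool pointing down with tool y at heading ydir (deg)"
    a=np.radians(ydir); y=np.array([np.cos(a),np.sin(a),0]);z=np.array([0,0,-1.]);return np.stack([np.cross(y,z),y,z],1)
def go(pos,R=None):
    "prints: shift in current tool axes (mm), then turn in tool axes"
    o=ctrl.get_obs();C=Rm(o['tool_rot']);d=C.T@(np.array(pos)-o['tool_pos'])*1000
    s='shift mm %s  len %.0f'%(np.round(d,1),np.linalg.norm(d))
    if R is not None:
        r=cv2.Rodrigues(C.T@R)[0].ravel();s+='  turn rad %s  (rows of .12: %.1f)'%(np.round(r,3),np.abs(r).max()/.12)
        s+=' shift if turned first %s'%np.round(R.T@(np.array(pos)-o['tool_pos'])*1000,1)
    print(s)
def st():
    o=ctrl.get_obs();C=Rm(o['tool_rot']);print('t %.2f pos %s yhead %.1f tilt %.2f F %s open %.4f q %s'%(o['t'],np.round(o['tool_pos'],4),np.degrees(np.arctan2(C[1,1],C[0,1])),np.degrees(np.arccos(-C[2,2])),np.round(o['contact_force'],1),o['opening'],np.round(o['q'],2)));return o
E
python3 - <<'E'
from h import *
o=st();print(Rm(o['tool_rot']).round(2))
go([.49,.22,.40],down(12))
go([.49,.22,.40],down(190))
p=eyes.get_image('top')
for uv,z in [((330,164),.005),((100,170),0),((130,145),.05),((165,158),.05),((121,283),.014),((212,306),.014)]: print(uv,unproj(p,uv,z).round(3))
E
```

```text
t 1.80 pos [0.2334 0.5798 0.4047] yhead 68.1 tilt 0.00 F [-0.9  0.2 -0.3] open 0.0854 q [ 1.07  0.05  1.61  0.    1.48 -0.12]
[[-0.93  0.37 -0.  ]
 [ 0.37  0.93  0.  ]
 [ 0.   -0.   -1.  ]]
shift mm [-372.4 -237.9    4.7]  len 442  turn rad [-0.    -0.     0.979]  (rows of .12: 8.2) shift if turned first [-405.2  176.2    4.7]
shift mm [-372.4 -237.9    4.7]  len 442  turn rad [ 0.    -0.    -2.128]  (rows of .12: 17.7) shift if turned first [ 398.8 -190.2    4.7]
(330, 164) [ 0.594 -0.043  0.005]
(100, 170) [0.587 0.619 0.   ]
(130, 145) [0.645 0.514 0.05 ]
(165, 158) [0.606 0.415 0.05 ]
(121, 283) [0.269 0.528 0.014]
(212, 306) [0.205 0.281 0.014]
```

```bash
python3 -m crank '[[0,0,0,-34,-21.7,0.4,-1],[0,0,0,-34,-21.7,0.4,-1],[0,0,0,-34,-21.7,0.4,-1],[0,0,0,-34,-21.7,0.4,-1],[0,0,0,-34,-21.7,0.4,-1],[0,0,0,-34,-21.7,0.4,-1],[0,0,0,-34,-21.7,0.4,-1],[0,0,0,-34,-21.7,0.4,-1]]' 60
python3 -m crank '[[0,0,0.12,0,0,0,-1],[0,0,0.12,0,0,0,-1],[0,0,0.12,0,0,0,-1],[0,0,0.12,0,0,0,-1],[0,0,0.12,0,0,0,-1],[0,0,0.12,0,0,0,-1],[0,0,0.12,0,0,0,-1],[0,0,0.12,0,0,0,-1]]'
python3 -c "
from h import *
st();go([.49,.22,.40],down(12))"
```

```text
t: 2.52
tool_pos: [0.4234, 0.3138, 0.4013]
tool_rot: [0.573, 3.088, 0.007]
contact_force: [1.7, 1.1, -0.9]
opening: 0.0856
t: 3.18
tool_pos: [0.4292, 0.3045, 0.4023]
tool_rot: [1.984, 2.433, 0.008]
contact_force: [0.7, -0.6, 0.1]
opening: 0.0852
t 3.18 pos [0.4292 0.3045 0.4023] yhead 11.6 tilt 0.32 F [ 0.7 -0.6  0.1] open 0.0852 q [ 0.48 -0.19  1.84  0.    1.48  0.27]
shift mm [-95.   42.6   2.4]  len 104  turn rad [ 0.005 -0.002 -0.007]  (rows of .12: 0.1) shift if turned first [-95.3  41.9   2.3]
```

```bash
python3 -m crank '[[0,0,0,-35,15,1,-1],[0,0,0,-35,15,0,-1],[0,0,0,-25,12,0,-1],[0.004,0,0,0,0,0,-1],[0,0,0,0,0,0,-1]]'
python3 - <<'E'
from h import *
o=st();p=eyes.get_image('wrist');save(p['image'],'w1.png')
for q in ['post_mouth','brush_center']: print(q,[(np.round(r['centre'],4).tolist(),round(r['confidence'],2)) for r in spotter.mark_of(q,p)[:3]])
E
```

```text
t: 3.6
tool_pos: [0.4905, 0.2179, 0.402]
tool_rot: [-1.987, -2.433, -0.006]
contact_force: [0.8, 1.0, 0.4]
opening: 0.0858
t 3.60 pos [0.4905 0.2179 0.402 ] yhead 11.5 tilt 0.23 F [0.8 1.  0.4] open 0.0858 q [ 0.28 -0.16  1.82  0.    1.48  0.08]
post_mouth [([0.4908, 0.2218, 0.1204], 0.63)]
brush_center [([0.5017, 0.2251, 0.1255], 0.71)]
```

View pics/w1.png

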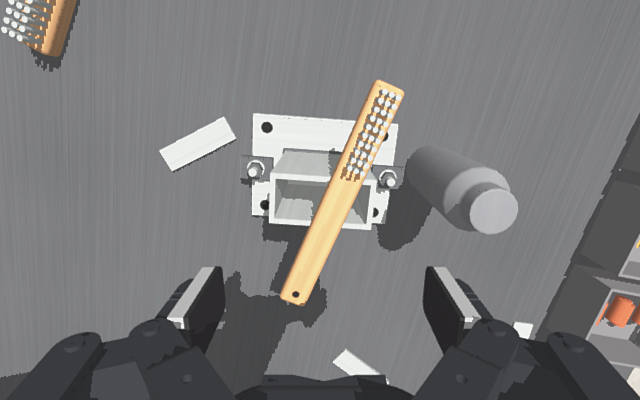

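Run:
```python
from h import *
o=ctrl.get_obs();p=eyes.get_image('wrist')
im=p['image'];hsv=cv2.cvtColor(im,cv2.COLOR_RGB2HSV)
m=((hsv[...,1]>90)&(hsv[...,0]<25)&(hsv[...,2]>80)).astype(np.uint8);m[:, :250]=0;m[:,450:]=0;m[320:]=0
uv=np.argwhere(m)[:,::-1]
X=np.array([unproj(p,a,.134,o) for a in uv])[:,:2]
c=X.mean(0);v=np.linalg.svd(X-c,full_matrices=False)[2][0];v*=np.sign(v[1]);t=(X-c)@v;w=(X-c)@np.array([-v[1],v[0]])
print('n',len(uv),'range',t.min(),t.max(),w.min(),w.max(),'mid',c+v*(t.min()+t.max())/2,'head',np.degrees(np.arctan2(v[1],v[0])))
c4=cv2.resize(im[120:260,220:420],(800,560),interpolation=cv2.INTER_CUBIC);save(c4,'w1c.png')
```

```text
n 3942 range -0.0883488621747276 0.09050132405938366 -0.013128979353287055 0.011008725208786471 mid [0.49852835 0.22350513] head 78.96278361998027
```

View pics/w1c.png

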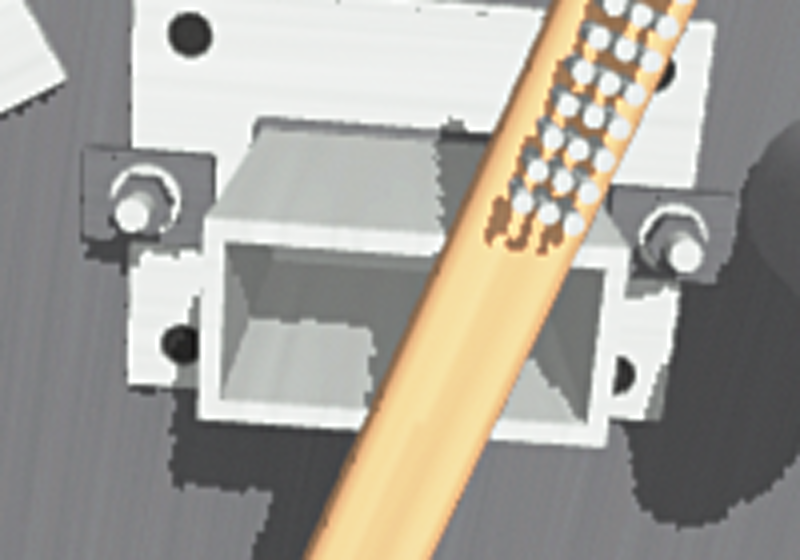

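```bash
python3 -c "
from h import *
go([.489,.1745,.275],down(-11))"
```

```text
shift mm [-44.2 -10.  126.9]  len 135  turn rad [ 0.003 -0.003  0.396]  (rows of .12: 3.3) shift if turned first [-44.2   8.  127. ]
```

```bash
python3 -m crank '[[0,0,0.12,0,0,0,-1],[0,0,0.12,0,0,0,-1],[0,0,0.12,0,0,0,-1],[0,0,0.036,0,0,0,-1],[0,0,0,-30,5,20,-1],[0,0,0,-14,3,30,-1],[0,0,0,0,0,20,-1],[0,0,0,0,0,0,-1]]'
python3 -c "
from h import *
st();go([.489,.1745,.275],down(-11))"
```

```text
t: 4.47
tool_pos: [0.4847, 0.1821, 0.3329]
tool_rot: [2.428, 1.993, 0.018]
contact_force: [0.5, 0.3, -0.8]
opening: 0.0854
t 4.47 pos [0.4847 0.1821 0.3329] yhead -11.2 tilt 0.66 F [ 0.5  0.3 -0.8] open 0.0854 q [ 0.21 -0.15  1.93  0.    1.35  0.41]
shift mm [-7.1  5.3 57.9]  len 59  turn rad [ 0.008 -0.008 -0.004]  (rows of .12: 0.1) shift if turned first [-6.6  5.7 57.9]
```

```bash
python3 -m crank '[[0.008,-0.008,0,-7,5.5,0,-1],[0,0,0,0,0,29,-1],[0,0,0,0,0,29,-1],[0,0,0,0,0,0,-1],[0,0,0,0,0,0,0.3]]'
python3 -c "
from h import *
st();go([.489,.1745,.275],down(-11))
p=eyes.get_image('wrist');save(p['image'],'w2.png')"
```

```text
t: 4.88
tool_pos: [0.4905, 0.1764, 0.2809]
tool_rot: [2.419, 2.0, 0.006]
contact_force: [-8.5, -2.8, 20.1]
opening: 0.0755
t 4.88 pos [0.4905 0.1764 0.2809] yhead -10.8 tilt 0.28 F [-8.5 -2.8 20.1] open 0.0755 q [ 0.2  -0.09  1.96 -0.    1.26  0.39]
shift mm [-2.1 -1.2  5.9]  len 6  turn rad [ 0.005 -0.001  0.003]  (rows of .12: 0.0) shift if turned first [-2.1 -1.2  5.9]
```

View pics/w2.png

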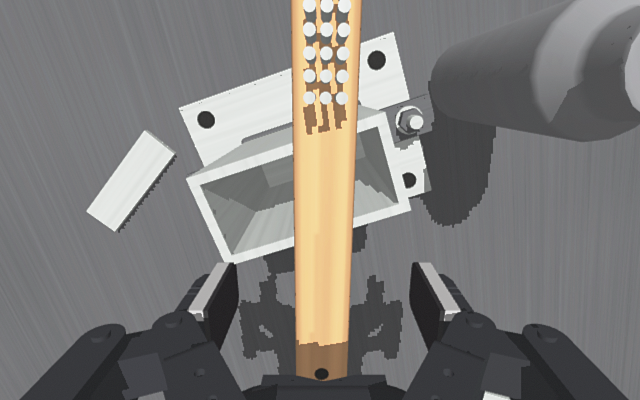

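```bash
python3 -m crank '[[0,0,0,0,0,-6,-0.2],[0,0,0,-12,-2,0,-0.2],[0,0,0,0,0,0,-0.2]]'
python3 -c "
from h import *
st();go([.4875,.1645,.275],down(-11))"
```

```text
t: 5.18
tool_pos: [0.488, 0.1648, 0.2948]
tool_rot: [2.411, 2.0, 0.014]
contact_force: [0.8, -0.9, 0.5]
opening: 0.0516
t 5.18 pos [0.488  0.1648 0.2948] yhead -10.7 tilt 0.72 F [ 0.8 -0.9  0.5] open 0.0516 q [ 0.18 -0.12  1.97 -0.    1.28  0.37]
shift mm [-0.4 -0.7 19.8]  len 20  turn rad [ 0.013 -0.001  0.006]  (rows of .12: 0.1) shift if turned first [-0.4 -0.4 19.8]
```

```bash
python3 -m crank '[[0.01,0,0,0,-0.5,10,-0.2],[0,0,0,0,0,10,-0.2],[0,0,0,0,0,0,-0.2]]'
python3 -c "
from h import *
st()"
python3 -m crank '[[0,0,0,0,0,0,1],[0,0,0,0,0,0,1],[0,0,0,0,0,0,1],[0,0,0,0,0,0,1]]' 50
python3 -c "
from h import *
st();p=eyes.get_image('wrist');save(p['image'],'w3.png')"
```

```text
t: 5.43
tool_pos: [0.4888, 0.1646, 0.2776]
tool_rot: [2.416, 2.002, 0.015]
contact_force: [-0.4, -0.5, -1.2]
opening: 0.0511
t 5.43 pos [0.4888 0.1646 0.2776] yhead -10.7 tilt 0.61 F [-0.4 -0.5 -1.2] open 0.0511 q [ 0.18 -0.1   1.98  0.    1.25  0.37]
t: 5.77
tool_pos: [0.4885, 0.1646, 0.276]
tool_rot: [2.417, 2.003, 0.011]
contact_force: [-0.0, -0.5, 1.6]
opening: 0.0213
t 5.77 pos [0.4885 0.1646 0.276 ] yhead -10.7 tilt 0.42 F [-0.  -0.5  1.6] open 0.0213 q [ 0.18 -0.1   1.98  0.    1.25  0.37]
```

View pics/w3.png

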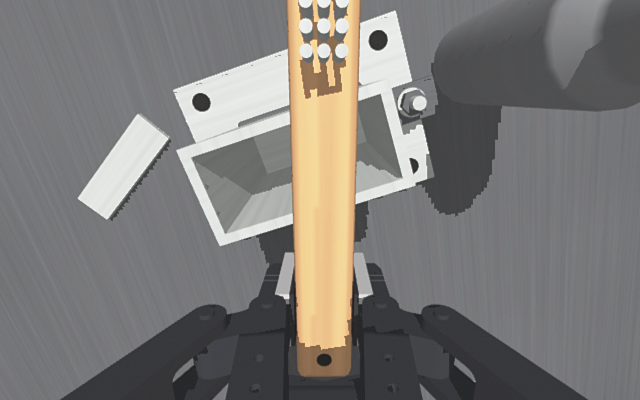

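```bash
python3 -m crank '[[0,0,0,0,0,-20,1],[0,0,0,0,0,-25,1],[0,0,0,30,-18,-10,1],[0,0,0,35,-20,0,1],[0,0,0,35,-20,0,1],[0,0,0,35,-20,0,1],[0,0,0,0,0,0,1],[0,0,0,0,0,0,1]]'
python3 -c "
from h import *
st();go([.439,.316,.16],down(-11));p=eyes.get_image('wrist');save(p['image'],'w4.png')"
```

```text
t: 6.48
tool_pos: [0.4346, 0.317, 0.3328]
tool_rot: [2.423, 1.998, 0.012]
contact_force: [0.3, 0.4, -1.2]
opening: 0.0217
t 6.48 pos [0.4346 0.317  0.3328] yhead -11.0 tilt 0.44 F [ 0.3  0.4 -1.2] open 0.0217 q [ 0.49 -0.1   1.89  0.    1.35  0.68]
shift mm [ -1.1   3.6 172.8]  len 173  turn rad [ 0.005 -0.006  0.   ]  (rows of .12: 0.0) shift if turned first [ -0.2   4.5 172.8]
```

View pics/w4.png

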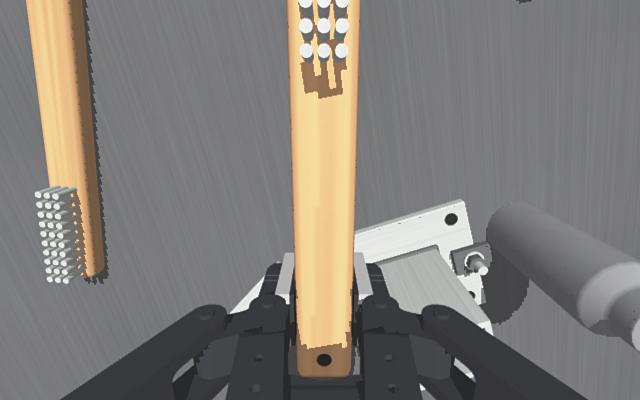

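```bash
python3 -m crank '[[0,0,0,12,0,30,1],[0,0,0,0,0,35,1],[0,0,0,0,0,35,1],[0,0,0,0,0,35,1],[0,0,0,0,0,15,1],[0,0,0,0,0,0,1],[0,0,0,0,0,0,1]]'
python3 -c "
from h import *
st()"
```

```text
t: 7.12
tool_pos: [0.4428, 0.3245, 0.1797]
tool_rot: [2.432, 1.985, 0.021]
contact_force: [-1.0, 0.5, -0.8]
opening: 0.0213
t 7.12 pos [0.4428 0.3245 0.1797] yhead -11.6 tilt 0.79 F [-1.   0.5 -0.8] open 0.0213 q [0.5  0.12 1.95 0.   1.06 0.7 ]
```

```bash
python3 -m crank '[[0,0,0,0,0,10,1],[0,0,0,0,0,7,1],[0,0,0,0,0,4,1],[0,0,0,0,0,0,1]]'
python3 -c "
from h import *
st()"
```

```text
t: 7.45
tool_pos: [0.449, 0.3261, 0.1767]
tool_rot: [2.435, 1.982, 0.025]
contact_force: [0.3, 0.8, -1.4]
opening: 0.0212
t 7.45 pos [0.449  0.3261 0.1767] yhead -11.7 tilt 0.91 F [ 0.3  0.8 -1.4] open 0.0212 q [0.49 0.14 1.93 0.   1.05 0.7 ]
```

```bash
python3 -c "
from h import *
o=st();print(o['effort'].round(1),o['wrist_torque'].round(2));p=eyes.get_image('scene');save(cv2.resize(p['image'],(800,500)),'s4.png');go([.449,.326,.16],down(-11))
p=eyes.get_image('wrist');save(p['image'],'w5.png')"
```

```text
t 7.45 pos [0.449  0.3261 0.1767] yhead -11.7 tilt 0.91 F [ 0.3  0.8 -1.4] open 0.0212 q [0.49 0.14 1.93 0.   1.05 0.7 ]
[  0.1 -37.1 -31.1   0.    0.   -0. ] [-0.03  0.03  0.03]
shift mm [-0.6 -0.7 17.2]  len 17  turn rad [ 0.013 -0.012 -0.012]  (rows of .12: 0.1) shift if turned first [-0.4 -0.4 17.2]
```

View pics/s4.png

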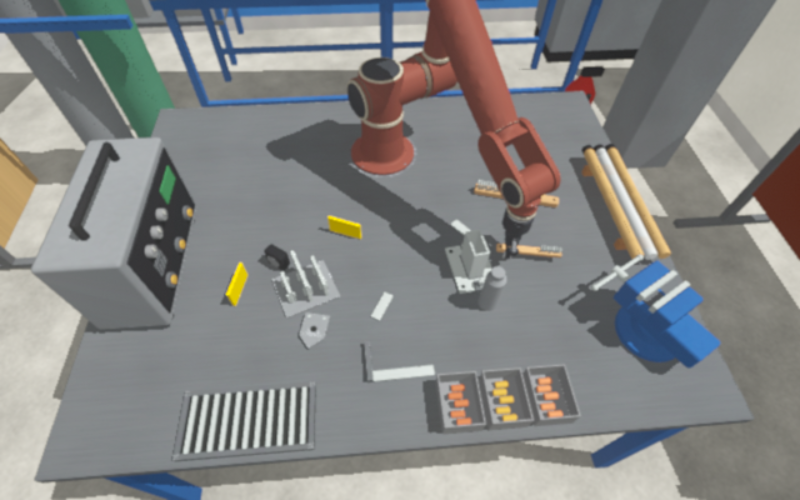

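View pics/w5.png

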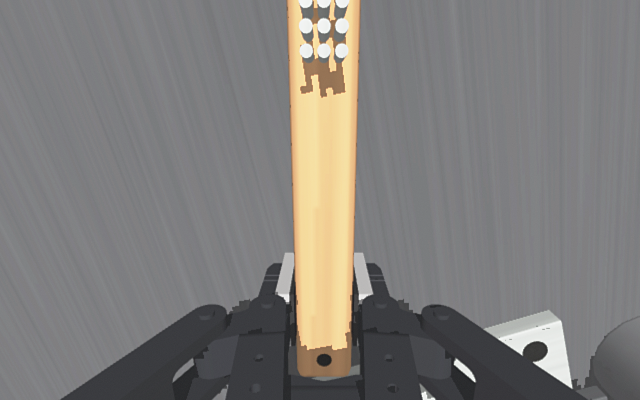

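```bash
python3 -m crank '[[0.013,-0.012,0,0,0,12,1],[0,0,0,0,0,0,1]]'
python3 -c "
from h import *
st()"
```

```text
t: 7.72
tool_pos: [0.4538, 0.3286, 0.1768]
tool_rot: [-2.437, -1.983, -0.005]
contact_force: [0.5, -0.2, -1.1]
opening: 0.0215
t 7.72 pos [0.4538 0.3286 0.1768] yhead -11.7 tilt 0.18 F [ 0.5 -0.2 -1.1] open 0.0215 q [0.49 0.15 1.92 0.   1.07 0.7 ]
```

```bash
python3 -m crank '[[0,0,0,0,0,0,-0.2],[0,0,0,0,0,0,-0.4],[0,0,0,0,0,0,-0.4],[0,0,0,0,0,5,-0.4],[0,0,0,0,0,5,-0.4],[0,0,0,0,0,0,-0.4]]'
python3 -c "
from h import *
st();p=eyes.get_image('wrist');save(p['image'],'w6.png')"
```

```text
t: 8.22
tool_pos: [0.4559, 0.3292, 0.1684]
tool_rot: [2.437, 1.982, 0.012]
contact_force: [-2.3, -2.5, 14.7]
opening: 0.0597
t 8.22 pos [0.4559 0.3292 0.1684] yhead -11.8 tilt 0.42 F [-2.3 -2.5 14.7] open 0.0597 q [0.49 0.17 1.91 0.   1.05 0.7 ]
```

View pics/w6.png

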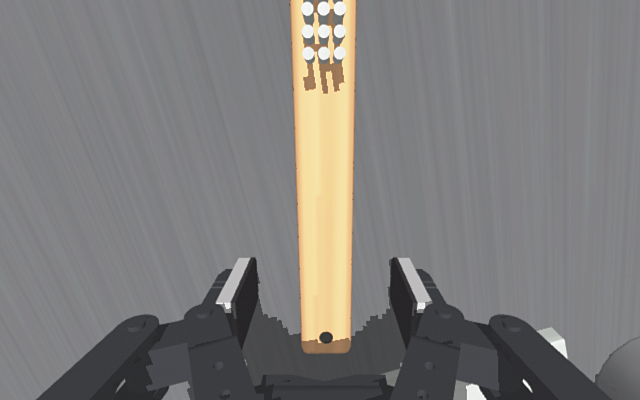

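```bash
python3 -m crank '[[0,0,0,0,0,-10,-1],[0,0,0,0,0,-30,-1],[0,0,0,0,0,-40,-1],[0,0,0,0,0,-40,-1],[0,0,0,0,0,-40,-1],[0,0,0,0,0,-40,-1],[0,0,0,0,0,-30,-1]]'
python3 -c "
from h import *
st();go([.487,.215,.40],down(5));"
```

```text
t: 8.85
tool_pos: [0.4515, 0.3263, 0.3889]
tool_rot: [-2.433, -1.977, 0.043]
contact_force: [0.4, 0.5, 0.1]
opening: 0.0851
t 8.85 pos [0.4515 0.3263 0.3889] yhead -11.8 tilt 1.63 F [0.4 0.5 0.1] open 0.0851 q [ 0.49 -0.09  1.78  0.    1.48  0.7 ]
shift mm [-101.9   57.2  -10.6]  len 117  turn rad [-0.025  0.014 -0.293]  (rows of .12: 2.4) shift if turned first [-114.    25.6  -11.1]
```

```bash
python3 -m crank '[[-0.025,0.014,0,-34,19,0,-1],[0,0,0,-34,19,0,-1],[0,0,0,-34,19,-10,-1],[0,0,-0.12,0,0,0,-1],[0,0,-0.12,0,0,0,-1],[0,0,-0.05,0,0,0,-1],[0,0,0,0,0,0,-1]]'
python3 - <<'E'
from h import *
o=st();p=eyes.get_image('wrist');save(p['image'],'w7.png')
save(cv2.resize(p['image'][120:260,220:420],(800,560),interpolation=cv2.INTER_CUBIC),'w7c.png')
print([(np.round(r['centre'],4).tolist(),round(r['confidence'],2)) for r in spotter.mark_of('post_mouth',p)[:3]])
p=eyes.get_image('top')
for q in ['brush_center','post_mouth']: print(q,[(np.round(r['centre'],4).tolist(),round(r['confidence'],2)) for r in spotter.mark_of(q,p)[:3]])
E
```

```text
t: 9.43
tool_pos: [0.4886, 0.2104, 0.4077]
tool_rot: [2.101, 2.321, 0.019]
contact_force: [-0.4, 1.4, -0.6]
opening: 0.0855
t 9.43 pos [0.4886 0.2104 0.4077] yhead 5.7 tilt 0.93 F [-0.4  1.4 -0.6] open 0.0855 q [ 0.27 -0.18  1.83 -0.    1.48  0.17]
[([0.4919, 0.2206, 0.1193], 0.59)]
brush_center [([0.2366, 0.4028, 0.0109], 0.74), ([0.4698, 0.3877, 0.0048], 0.62)]
post_mouth [([0.4932, 0.2146, 0.1156], 0.9)]
```

View pics/w7c.png

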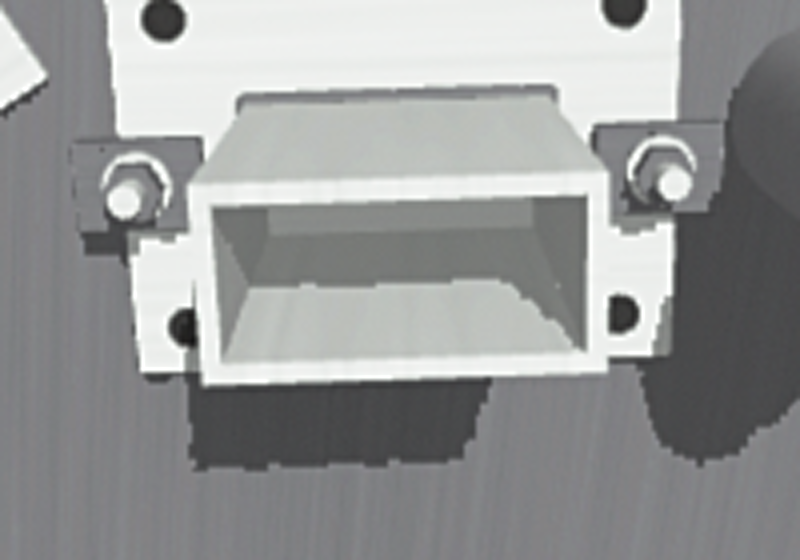

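Run:
```python
from h import *
o=st();p=eyes.get_image('wrist')
c=np.array([(190,186),(604,167),(606,372),(203,384)])/4+[220-.4,120-.4]
X=np.array([unproj(p,a,.12,o) for a in c]);print(X.round(4),X.mean(0).round(4))
print([np.linalg.norm(X[i]-X[(i+1)%4]).round(4) for i in range(4)])
v=X[1]+X[2]-X[0]-X[3];print('head',np.degrees(np.arctan2(v[1],v[0])))
v=X[0]+X[1]-X[2]-X[3];print('headshort',np.degrees(np.arctan2(v[1],v[0])))
# rectangle fit by reprojection
from scipy.optimize import least_squares
def f(a):
    R=np.array([[np.cos(a[2]),-np.sin(a[2])],[np.sin(a[2]),np.cos(a[2])]])
    Q=np.array([(-.04,.02),(.04,.02),(.04,-.02),(-.04,-.02)])@R.T+a[:2]
    return (proj(p,np.c_[Q,np.full(4,.12)],o)-c).ravel()
r=least_squares(f,[.49,.218,0]);print(r.x,np.degrees(r.x[2]),r.fun.round(1))
go([.511,-.204,.40])
```

```text
t 9.68 pos [0.4884 0.2112 0.408 ] yhead 5.7 tilt 0.95 F [0.1 0.3 0.4] open 0.0852 q [ 0.27 -0.18  1.83 -0.    1.48  0.17]
[[0.4484 0.2343 0.12  ]
 [0.5263 0.2454 0.12  ]
 [0.5325 0.2046 0.12  ]
 [0.4529 0.1946 0.12  ]] [0.49   0.2197 0.12  ]
[np.float64(0.0787), np.float64(0.0413), np.float64(0.0802), np.float64(0.0399)]
head 7.616786706813323
headshort 97.5630180515804
[0.49004663 0.21973567 0.13320327] 7.63198499585756 [-0.9 -0.   0.8  0.8 -0.1 -0.8  0.1  0.1]
shift mm [-415.5  -18.8    7.7]  len 416
```

```bash
python3 -m crank '[[0,0,0,-41,-2,0,-1],[0,0,0,-41,-2,0,-1],[0,0,0,-41,-2,0,-1],[0,0,0,-41,-2,0,-1],[0,0,0,-41,-2,0,-1],[0,0,0,-41,-2,0,-1],[0,0,0,-41,-2,0,-1],[0,0,0,-41,-2,0,-1]]'
python3 -m crank '[[0,0,0.12,0,0,0,-1],[0,0,0.12,0,0,0,-1],[0,0,0.12,0,0,0,-1],[0,0,0.12,0,0,0,-1],[0,0,0.12,0,0,0,-1],[0,0,0.12,0,0,0,-1],[0,0,0.12,0,0,0,-1],[0,0,0.12,0,0,0,-1]]'
python3 -c "
from h import *
st();go([.515,-.225,.36],down(-66));"
```

```text
t: 10.4
tool_pos: [0.5062, -0.1169, 0.4076]
tool_rot: [2.08, 2.339, 0.027]
contact_force: [0.2, 0.7, -0.2]
opening: 0.0854
t: 11.07
tool_pos: [0.5064, -0.1258, 0.4069]
tool_rot: [2.955, 1.056, 0.029]
contact_force: [-0.6, -0.2, 0.1]
opening: 0.0855
t 11.07 pos [ 0.5064 -0.1258  0.4069] yhead -50.7 tilt 1.09 F [-0.6 -0.2  0.1] open 0.0855 q [-0.39 -0.2   1.85  0.01  1.48  0.5 ]
shift mm [-57.   81.8  46.8]  len 110  turn rad [ 0.008 -0.017  0.267]  (rows of .12: 2.2) shift if turned first [-32.5  94.2  46.9]
```

```bash
python3 -m crank '[[0.008,-0.017,0,-19,27,15,-1],[0,0,0,-19,27,15,-1],[0,0,0,-19,27,15,-1],[0,0,0.12,0,0,0,-1],[0,0,0.12,0,0,0,-1],[0,0,0.03,0,0,0,-1],[0,0,0,0,0,0,-1]]'
python3 - <<'E'
from h import *
o=st();p=eyes.get_image('wrist');save(p['image'],'w8.png')
for q in ['cap_center','small_center','large_center','rack_floor']:print(q,[(np.round(r['centre'],4).tolist(),round(r['confidence'],2)) for r in spotter.mark_of(q,p)[:3]])
E
```

```text
t: 11.65
tool_pos: [0.5154, -0.2272, 0.3603]
tool_rot: [3.077, 0.624, 0.002]
contact_force: [-0.3, -0.4, -0.2]
opening: 0.0856
t 11.65 pos [ 0.5154 -0.2272  0.3603] yhead -67.1 tilt 0.16 F [-0.3 -0.4 -0.2] open 0.0856 q [-0.55 -0.06  1.8  -0.    1.4   0.62]
cap_center [([0.5062, -0.2014, 0.0345], 0.87), ([0.3446, -0.1285, 0.0317], 0.86), ([0.5133, -0.415, 0.0311], 0.7)]
small_center [([0.5311, -0.2846, 0.0277], 0.57)]
large_center [([0.5134, -0.2457, 0.0433], 0.9), ([0.5226, -0.2418, 0.0047], 0.38)]
rack_floor [([0.5213, -0.2422, 0.0055], 0.74)]
```

View pics/w8.png

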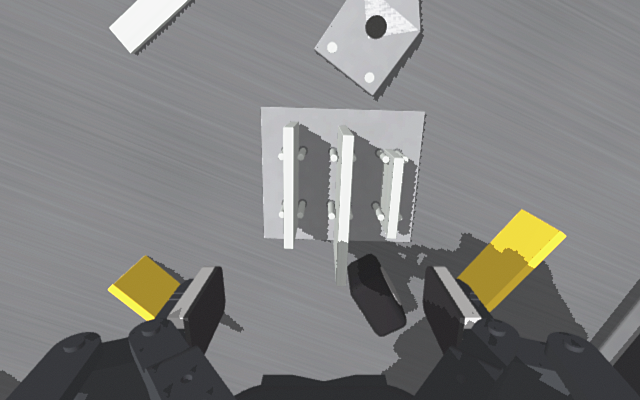

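Run:
```python
from h import *
im=cv2.imread('pics/w8.png');cv2.imwrite('pics/w8c.png',cv2.resize(im[105:255,250:430],(720,600),interpolation=cv2.INTER_CUBIC))
```

```text
(no output)
```

View pics/w8c.png

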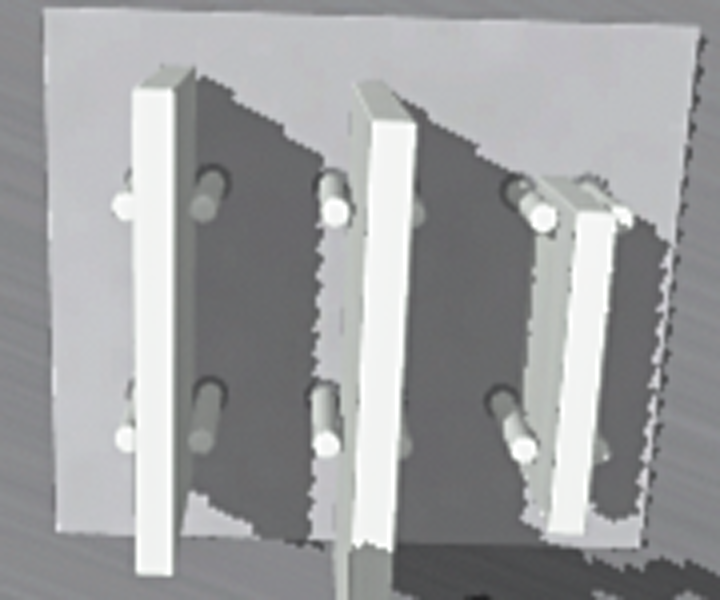

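Run:
```python
from h import *
o=st();p=eyes.get_image('wrist')
for n,z,c in [('L',.066,[(133,88),(174,88),(172,576),(136,576)]),('M',.086,[(370,122),(414,122),(390,548),(350,548)]),('R',.056,[(578,210),(616,210),(582,534),(548,534)]),('rack',.006,[(43,8),(700,28),(640,548),(56,532)])]:
    X=np.array([unproj(p,np.array(a)/4+[249.6,104.6],z,o) for a in c]);v=X[0]+X[1]-X[2]-X[3]
    print(n,'centre',X.mean(0).round(4),'len',np.linalg.norm(v)/2,'wid',np.linalg.norm(X[0]-X[1]+X[3]-X[2])/2,'head',np.degrees(np.arctan2(v[1],v[0])))
```

```text
t 11.90 pos [ 0.5154 -0.2268  0.361 ] yhead -66.9 tilt 0.22 F [0.1 0.4 1.1] open 0.0855 q [-0.55 -0.06  1.8  -0.    1.4   0.62]
L centre [ 0.509  -0.1985  0.066 ] len 0.1008581915374177 wid 0.0076613875417309305 head 21.31346018458901
M centre [ 0.5313 -0.2368  0.086 ] len 0.0815036137848386 wid 0.0077458967406761 head 21.25457675306756
R centre [ 0.5343 -0.2833  0.056 ] len 0.07072774926669757 wid 0.00751712723508756 head 21.206034824262073
rack centre [ 0.5227 -0.2406  0.006 ] len 0.12928355902311617 wid 0.1499802484818719 head 21.315254327897126
```

```bash
python3 -c "
from h import *
go([.5085,-.1985,.26],down(-68.7));"
```

```text
shift mm [  4.5 -29.1 100.9]  len 105  turn rad [ 0.004 -0.002  0.031]  (rows of .12: 0.3) shift if turned first [  3.8 -28.9 101. ]
```

```bash
python3 -m crank '[[0,0,0.031,0,0,0,0.3],[0,0,0,4,-29,0,0.3],[0,0,0,0,0,35,0.3],[0,0,0,0,0,35,0.3],[0,0,0,0,0,27,0.3],[0,0,0,0,0,0,0.3],[0,0,0,0,0,0,0.3]]'
python3 -c "
from h import *
st();p=eyes.get_image('wrist');save(p['image'],'w9.png');go([.5085,-.1985,.211],down(-68.7))"
```

```text
t: 12.53
tool_pos: [0.511, -0.197, 0.2675]
tool_rot: [3.076, 0.582, 0.02]
contact_force: [1.4, 0.1, 0.9]
opening: 0.0299
t 12.53 pos [ 0.511  -0.197   0.2675] yhead -68.6 tilt 0.96 F [1.4 0.1 0.9] open 0.0299 q [-0.5  -0.01  1.91 -0.    1.22  0.69]
shift mm [-3.2 -0.1 56.3]  len 56  turn rad [ 0.013 -0.01   0.002]  (rows of .12: 0.1) shift if turned first [-2.7  0.7 56.3]
```

View pics/w9.png

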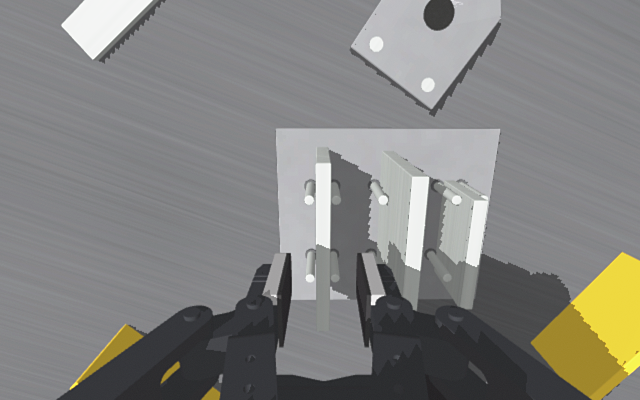

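```bash
python3 -m crank '[[0.013,-0.01,0,-3,0.5,15,0.3],[0,0,0,0,0,20,0.3],[0,0,0,0,0,18,0.3],[0,0,0,0,0,2,0.3],[0,0,0,0,0,0,0.3]]'
python3 -c "
from h import *
st();p=eyes.get_image('wrist');save(p['image'],'w10.png');go([.5085,-.1985,.211],down(-68.7))"
```

```text
t: 13.0
tool_pos: [0.5115, -0.2012, 0.2182]
tool_rot: [3.079, 0.583, 0.014]
contact_force: [0.5, -0.8, 0.4]
opening: 0.0299
t 13.00 pos [ 0.5115 -0.2012  0.2182] yhead -68.5 tilt 0.69 F [ 0.5 -0.8  0.4] open 0.0299 q [-0.51  0.06  1.93 -0.    1.13  0.69]
shift mm [-1.9 -3.7  7.3]  len 8  turn rad [ 0.009 -0.007  0.003]  (rows of .12: 0.1) shift if turned first [-1.8 -3.6  7.4]
```

View pics/w10.png

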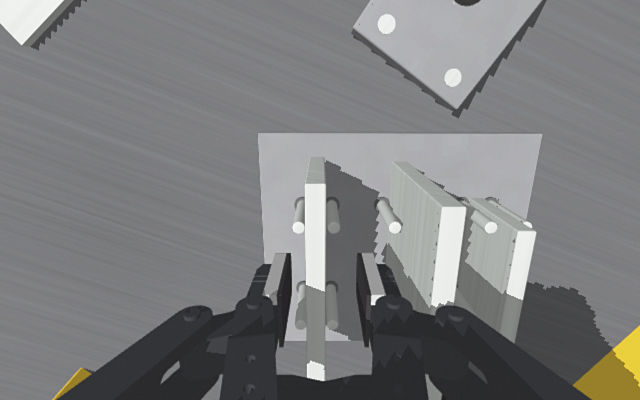

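```bash
python3 -m crank '[[0.009,-0.007,0,-2,-3.7,4,0.3],[0,0,0,0,0,4,0.3],[0,0,0,0,0,0,0.3]]'
python3 -c "
from h import *
st();go([.5085,-.1985,.211],down(-68.7))"
```

```text
t: 13.3
tool_pos: [0.5097, -0.1999, 0.2151]
tool_rot: [3.081, 0.583, 0.006]
contact_force: [0.9, -0.1, -0.3]
opening: 0.0299
t 13.30 pos [ 0.5097 -0.1999  0.2151] yhead -68.6 tilt 0.41 F [ 0.9 -0.1 -0.3] open 0.0299 q [-0.51  0.07  1.94 -0.    1.13  0.69]
shift mm [-0.7 -1.7  4. ]  len 4  turn rad [ 0.006 -0.003  0.003]  (rows of .12: 0.1) shift if turned first [-0.6 -1.7  4.1]
```

```bash
python3 -m crank '[[0.009,-0.007,0,-1,-2.5,7,0.3],[0,0,0,0,-0.5,0,0.3],[0,0,0,0,0,0,1],[0,0,0,0,0,0,1],[0,0,0,0,0,0,1],[0,0,0,0,0,0,1],[0,0,0,0,0,0,1]]' 80
python3 -c "
from h import *
st();go([.5085,-.1985,.211],down(-68.7));p=eyes.get_image('wrist');save(p['image'],'w11.png')"
```

```text
t: 13.88
tool_pos: [0.5118, -0.1989, 0.2187]
tool_rot: [3.08, 0.583, 0.012]
contact_force: [-0.8, 1.1, 3.2]
opening: 0.0062
t 13.88 pos [ 0.5118 -0.1989  0.2187] yhead -68.6 tilt 0.58 F [-0.8  1.1  3.2] open 0.0062 q [-0.51  0.06  1.93 -0.    1.14  0.69]
shift mm [-3.  -1.7  7.6]  len 8  turn rad [ 0.008 -0.006  0.002]  (rows of .12: 0.1) shift if turned first [-2.9 -1.6  7.7]
```

View pics/w11.png

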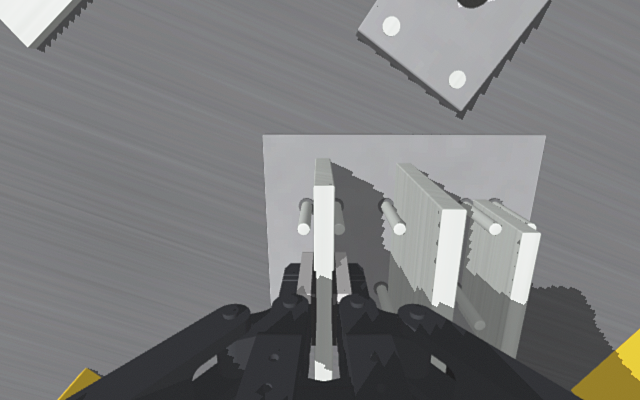

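```bash
python3 -m crank '[[0,0,0,0,0,-10,1],[0,0,0,0,0,-15,1],[0,0,0,0,0,-25,1],[0,0,0,0,0,-30,1],[0,0,0,0,0,-35,1],[0,0,0,0,0,-20,1],[0,0,0,0,0,0,1]]'
python3 -c "
from h import *
st();go([.42,.035,.35],down(5))
p=eyes.get_image('wrist');save(p['image'],'w12.png')"
```

```text
t: 14.52
tool_pos: [0.5066, -0.1976, 0.3474]
tool_rot: [3.087, 0.584, -0.014]
contact_force: [0.7, -0.3, -3.2]
opening: 0.0059
t 14.52 pos [ 0.5066 -0.1976  0.3474] yhead -68.6 tilt 0.52 F [ 0.7 -0.3 -3.2] open 0.0059 q [-0.51 -0.1   1.86 -0.01  1.39  0.69]
shift mm [   4.4 -248.2   -2.3]  len 248  turn rad [-0.007  0.007 -1.284]  (rows of .12: 10.7) shift if turned first [239.3 -66.   -2.6]
```

View pics/w12.png

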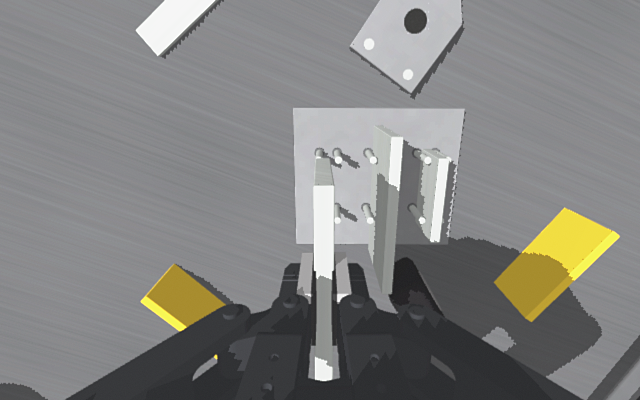

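```bash
python3 -m crank '[[0,0,0,0,-30,0,1],[0,0,0,1,-36,0,1],[0,0,0,1,-36,0,1],[0,0,0,1,-36,0,1],[0,0,0,1,-36,0,1],[0,0,0,0,-36,0,1],[0,0,0,0,-30,0,1],[0,0,0,0,0,0,1]]'
python3 -m crank '[[0,0,-0.1,0,0,0,1],[0,0,-0.12,0,0,0,1],[0,0,-0.12,0,0,0,1],[0,0,-0.12,0,0,0,1],[0,0,-0.12,0,0,0,1],[0,0,-0.12,0,0,0,1],[0,0,-0.12,0,0,0,1],[0,0,-0.12,0,0,0,1]]'
python3 -m crank '[[0,0,-0.12,0,0,0,1],[0,0,-0.12,0,0,0,1],[0,0,-0.07,0,0,0,1],[0,0,0,0,0,0,1]]'
python3 -c "
from h import *
st();go([.42,.035,.35],down(5))"
```

```text
t: 15.23
tool_pos: [0.4129, 0.0353, 0.3241]
tool_rot: [-3.072, -0.57, 0.064]
contact_force: [0.5, -0.7, -5.1]
opening: 0.006
t: 15.9
tool_pos: [0.4038, 0.0382, 0.2995]
tool_rot: [-2.409, -1.923, 0.086]
contact_force: [-0.2, -0.7, -4.4]
opening: 0.0063
t: 16.23
tool_pos: [0.3998, 0.0379, 0.2877]
tool_rot: [-2.049, -2.271, 0.088]
contact_force: [-0.2, -0.0, -4.1]
opening: 0.0061
t 16.23 pos [0.3998 0.0379 0.2877] yhead 6.0 tilt 5.70 F [-0.2 -0.  -4.1] open 0.0061 q [-0.09 -0.4   2.21  0.    1.43 -0.2 ]
shift mm [ -3.5  13.6 -64. ]  len 66  turn rad [-0.097 -0.021  0.016]  (rows of .12: 0.8) shift if turned first [ -4.6  19.8 -62.3]
```

```bash
python3 -m crank '[[-0.12,-0.02,0.01,0,5,-8,1],[-0.12,0,0,0,5,-8,1],[-0.12,0,0,0,5,-8,1],[-0.12,0,0,0,5,-8,1],[0,0,0,0,0,0,1]]'
cat >> h.py <<'E'
def tilt(head,th):
    R=down(head);return R@Rm([-np.radians(th),0,0])
E
python3 -c "
from h import *
st();go([.3885,.034,.16],tilt(5,50))"
```

```text
t: 16.65
tool_pos: [0.4137, 0.039, 0.3086]
tool_rot: [1.942, 2.103, 0.409]
contact_force: [-0.6, -0.2, -4.0]
opening: 0.0062
t 16.65 pos [0.4137 0.039  0.3086] yhead 4.5 tilt 21.63 F [-0.6 -0.2 -4. ] open 0.0062 q [-0.1  -0.53  2.27  0.09  1.03 -0.22]
shift mm [ -4.  -78.5 128.7]  len 151  turn rad [-0.495 -0.002 -0.009]  (rows of .12: 4.1) shift if turned first [  -2.8 -130.2   76. ]
```

```bash
python3 -m crank '[[-0.124,0,0,0,-12,20,1],[-0.124,0,0,0,-12,20,1],[-0.124,0,0,0,-12,20,1],[-0.124,0,0,0,0,0,1],[0,0,0,0,0,0,1]]'
python3 -c "
from h import *
st();go([.3885,.034,.16],tilt(5,50))
p=eyes.get_image('scene');save(p['image'],'s13.png')"
```

```text
t: 17.07
tool_pos: [0.4058, 0.0396, 0.2276]
tool_rot: [1.667, 1.79, 0.828]
contact_force: [-0.8, 0.2, -3.8]
opening: 0.0059
t 17.07 pos [0.4058 0.0396 0.2276] yhead 3.5 tilt 48.87 F [-0.8  0.2 -3.8] open 0.0059 q [-0.13 -0.53  2.47  0.44  0.4  -0.54]
shift mm [ -5.3 -62.4  31.1]  len 70  turn rad [-0.02  -0.002 -0.018]  (rows of .12: 0.2) shift if turned first [ -4.1 -63.1  29.9]
```

View pics/s13.png

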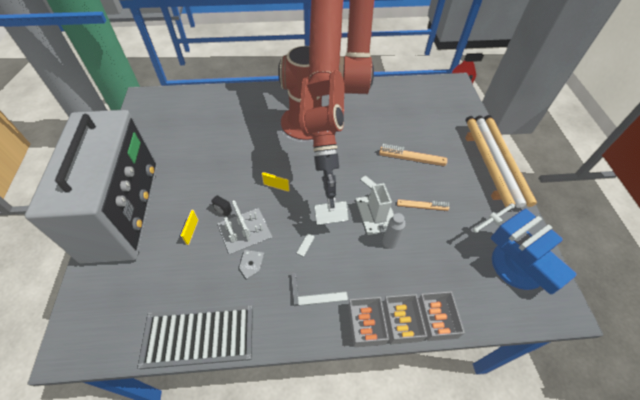

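```bash
python3 -c "
from h import *
go([.425,.05,.165],tilt(5,45))"
```

```text
shift mm [  7.6 -32.3  56.3]  len 65  turn rad [ 0.06  -0.005 -0.017]  (rows of .12: 0.5) shift if turned first [  8.4 -28.7  58.1]
```

```bash
python3 -m crank '[[0.06,0,-0.017,0,0,0,1],[0,0,0,4,-12,24,1],[0,0,0,4,-12,24,1],[0,0,0,0,-4,6,1],[0,0,0,0,0,0,1]]'
python3 -c "
from h import *
st();go([.425,.05,.153],tilt(5,45))"
```

```text
t: 17.53
tool_pos: [0.4228, 0.0507, 0.166]
tool_rot: [1.709, 1.877, 0.753]
contact_force: [0.4, -0.4, -3.8]
opening: 0.0062
t 17.53 pos [0.4228 0.0507 0.166 ] yhead 5.1 tilt 43.25 F [ 0.4 -0.4 -3.8] open 0.0062 q [-0.09 -0.29  2.42  0.47  0.3  -0.58]
shift mm [-1.  -7.3 10.9]  len 13  turn rad [-0.031 -0.014  0.001]  (rows of .12: 0.3) shift if turned first [-0.9 -7.7 10.7]
```

```bash
python3 -m crank '[[0,0,0,0,-4,4,1],[0,0,0,0,-4,4,1],[0,0,0,0,0,0,1]]'
python3 -c "
from h import *
st();p=eyes.get_image('wrist');save(p['image'],'w14.png')"
```

```text
t: 17.78
tool_pos: [0.4259, 0.0511, 0.1587]
tool_rot: [1.706, 1.878, 0.757]
contact_force: [0.2, 0.1, -4.5]
opening: 0.0062
t 17.78 pos [0.4259 0.0511 0.1587] yhead 5.2 tilt 43.40 F [ 0.2  0.1 -4.5] open 0.0062 q [-0.09 -0.26  2.41  0.52  0.28 -0.63]
```

View pics/w14.png

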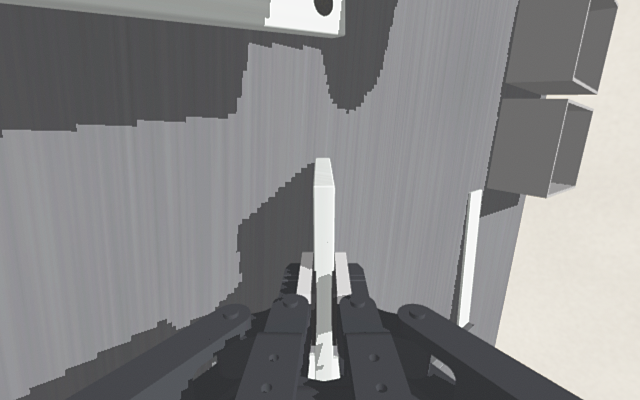

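```bash
python3 -m crank '[[-0.02,0,0,0,-3,3,1],[0,0,0,0,-2,2,1],[0,0,0,0,0,0,1]]'
python3 -c "
from h import *
st()"
```

```text
t: 18.08
tool_pos: [0.4275, 0.051, 0.1547]
tool_rot: [1.691, 1.863, 0.777]
contact_force: [0.5, -1.2, -3.1]
opening: 0.0057
t 18.08 pos [0.4275 0.051  0.1547] yhead 5.2 tilt 44.73 F [ 0.5 -1.2 -3.1] open 0.0057 q [-0.09 -0.24  2.41  0.61  0.25 -0.73]
```

```bash
python3 -m crank '[[0,0,0,0,0,0,0.6],[0,0,0,0,0,0,0.3],[0,0,0,0,0,0,0.1],[0,0,0,0,0,0,0.1],[0,0,0,0,0,0,0.1]]'
python3 -c "
from h import *
st();p=eyes.get_image('wrist');save(p['image'],'w15.png')"
```

```text
t: 18.5
tool_pos: [0.429, 0.0508, 0.1572]
tool_rot: [1.689, 1.861, 0.779]
contact_force: [-0.8, 0.6, -1.4]
opening: 0.0388
t 18.50 pos [0.429  0.0508 0.1572] yhead 5.2 tilt 44.92 F [-0.8  0.6 -1.4] open 0.0388 q [-0.09 -0.25  2.41  0.61  0.25 -0.72]
```

View pics/w15.png

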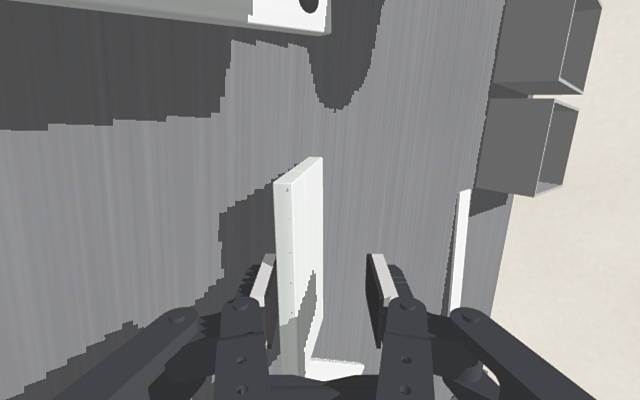

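```bash
python3 -m crank '[[0,0,0,0,3,-15,0.1],[0,0,0,0,3,-25,0.1],[0,0,0,0,0,-30,0.1],[0,0,0,0,0,-30,0.1],[0,0,0,0,0,0,0.1]]'
python3 -c "
from h import *
st();p=eyes.get_image('wrist');save(p['image'],'w16.png')
p=eyes.get_image('scene');save(p['image'],'s16.png')"
```

```text
t: 18.97
tool_pos: [0.3637, 0.0428, 0.2387]
tool_rot: [1.683, 1.853, 0.781]
contact_force: [2.6, -0.1, 1.5]
opening: 0.0386
t 18.97 pos [0.3637 0.0428 0.2387] yhead 5.3 tilt 45.39 F [ 2.6 -0.1  1.5] open 0.0386 q [-0.14 -0.74  2.55  0.32  0.57 -0.43]
```

View pics/w16.png

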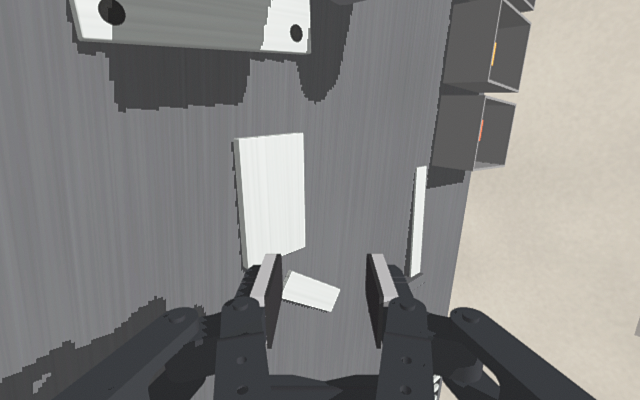

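View pics/s16.png

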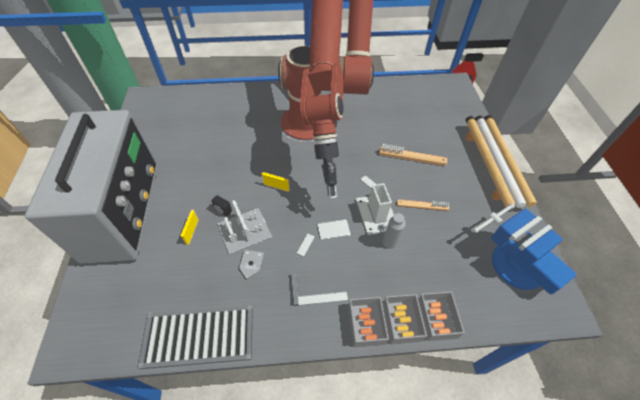

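```bash
python3 -m crank '[[0,0,0,0,20,0,-0.5],[0.12,0,0,0,20,0,-1],[0.12,0,0,0,20,0,-1],[0.12,0,0,0,20,0,-1],[0.12,0,0,0,20,0,-1],[0.12,0,0,0,20,0,-1],[0.12,0,0,0,20,0,-1],[0,0,0,0,0,0,-1]]'
python3 -c "
from h import *
st();go([.54,.055,.36],down(5))"
```

```text
t: 19.73
tool_pos: [0.4908, 0.0551, 0.2783]
tool_rot: [-2.108, -2.325, -0.032]
contact_force: [0.3, -0.1, -0.2]
opening: 0.0856
t 19.73 pos [0.4908 0.0551 0.2783] yhead 5.6 tilt 1.17 F [ 0.3 -0.1 -0.2] open 0.0856 q [-0.04 -0.16  2.03  0.02  1.25 -0.15]
shift mm [ -3.6  50.  -81.1]  len 95  turn rad [ 0.013 -0.016  0.01 ]  (rows of .12: 0.1) shift if turned first [ -4.4  49.  -81.7]
```

```bash
python3 -m crank '[[0.013,-0.016,0.01,0,17,-25,-1],[0,0,0,-2,17,-28,-1],[0,0,0,-2,16,-28,-1],[0,0,0,0,0,0,-1]]'
python3 - <<'E'
from h import *
o=st();p=eyes.get_image('wrist');save(p['image'],'w17.png')
print([(np.round(r['centre'],4).tolist(),round(r['confidence'],2)) for r in spotter.mark_of('cap_center',p)[:3]])
E
```

```text
t: 20.07
tool_pos: [0.5436, 0.0561, 0.341]
tool_rot: [-2.103, -2.301, 0.029]
contact_force: [1.4, -0.1, 1.3]
opening: 0.0853
t 20.07 pos [0.5436 0.0561 0.341 ] yhead 5.2 tilt 1.77 F [ 1.4 -0.1  1.3] open 0.0853 q [-0.03 -0.08  1.85  0.    1.4  -0.12]
[]
```

View pics/w17.png

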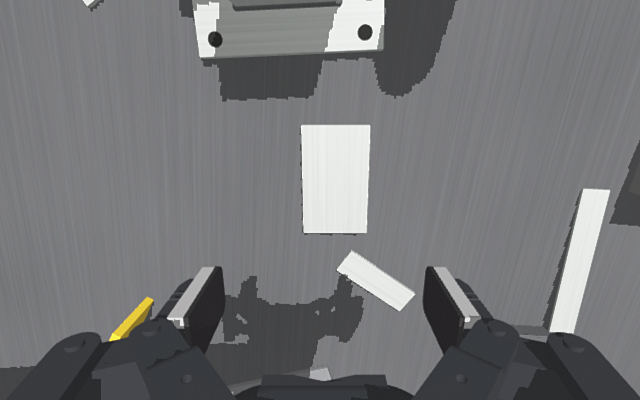

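```bash
cat > cap.py <<'E'
from h import *
from scipy.optimize import least_squares
def cap(p,o,seed,z=.008,thr=185):
    g=cv2.cvtColor(p['image'],cv2.COLOR_RGB2GRAY);m=(g>thr).astype(np.uint8)
    n,l=cv2.connectedComponents(m);M=(l==l[seed[1],seed[0]]).astype(np.uint8)
    k=max(cv2.findContours(M,cv2.RETR_EXTERNAL,cv2.CHAIN_APPROX_NONE)[0],key=cv2.contourArea)[:,0,:]
    X=np.array([unproj(p,a,z,o)[:2] for a in k])
    r=cv2.minAreaRect((X*1e4).astype(np.float32));b=cv2.boxPoints(r)/1e4
    e=b[1]-b[0],b[2]-b[1];e=max(e,key=np.linalg.norm)
    return b.mean(0),np.array(r[1])/1e4,np.degrees(np.arctan2(e[1],e[0]))%180
E
python3 - <<'E'
from cap import *
o=st();p=eyes.get_image('wrist')
c,s,h=cap(p,o,(335,180));print(c.round(4),s.round(4),h)
go([c[0],c[1],.24],down(h-90))
E
```

```text
t 20.17 pos [0.5404 0.0562 0.3356] yhead 5.1 tilt 2.34 F [-0.3 -0.5 -1.6] open 0.0855 q [-0.03 -0.08  1.86  0.    1.4  -0.12]
[0.5438 0.0616] [0.0596 0.1002] 95.29604
shift mm [ 4.4  8.6 94.7]  len 95  turn rad [-0.042 -0.007 -0.003]  (rows of .12: 0.3) shift if turned first [ 5.   4.7 95. ]
```

```bash
python3 -m crank '[[-0.042,-0.007,0,0,0,0,-1],[0,0,0,4,6,20,-1],[0,0,0,0,0,30,-1],[0,0,0,0,0,30,-1],[0,0,0,0,0,10,-1],[0,0,0,0,0,0,-1]]'
python3 - <<'E'
from cap import *
o=st();p=eyes.get_image('wrist');save(p['image'],'w18.png')
go([.5438,.0616,.19],down(5.3))
E
```

```text
t: 20.72
tool_pos: [0.5387, 0.0613, 0.2305]
tool_rot: [-2.113, -2.314, 0.008]
contact_force: [-0.1, -0.5, 0.3]
opening: 0.0854
t 20.72 pos [0.5387 0.0613 0.2305] yhead 5.2 tilt 0.55 F [-0.1 -0.5  0.3] open 0.0854 q [-0.02  0.03  1.94  0.    1.18 -0.12]
shift mm [-0.3  5.6 40.9]  len 41  turn rad [-0.01  -0.002 -0.002]  (rows of .12: 0.1) shift if turned first [-0.2  5.2 40.9]
```

View pics/w18.png

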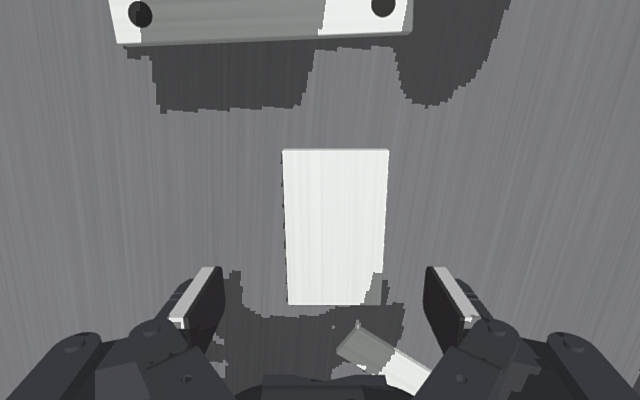

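```bash
python3 -m crank '[[-0.01,0,0,0,6,15,-1],[0,0,0,0,0,22,-1],[0,0,0,0,0,10,-1],[0,0,0,0,0,0,-1]]'
python3 - <<'E'
from cap import *
o=st();go([.5438,.0616,.171],down(5.3))
E
```

```text
t: 21.1
tool_pos: [0.546, 0.062, 0.187]
tool_rot: [2.116, 2.317, 0.011]
contact_force: [-0.2, -0.9, 0.7]
opening: 0.0855
t 21.10 pos [0.546 0.062 0.187] yhead 5.2 tilt 0.46 F [-0.2 -0.9  0.7] open 0.0855 q [-0.02  0.11  1.94  0.    1.08 -0.12]
shift mm [-0.2 -2.3 16. ]  len 16  turn rad [ 0.008 -0.002 -0.002]  (rows of .12: 0.1) shift if turned first [-0.2 -2.2 16. ]
```

```bash
python3 -m crank '[[0.008,0,0,0,-3,10,-1],[0,0,0,0,-1,9,-1],[0,0,0,0,0,0,-1]]'
python3 - <<'E'
from cap import *
o=st();go([.5438,.0616,.170],down(5.3))
E
```

```text
t: 21.35
tool_pos: [0.5431, 0.0616, 0.17]
tool_rot: [2.117, 2.319, 0.006]
contact_force: [-1.2, 0.2, -0.8]
opening: 0.0854
t 21.35 pos [0.5431 0.0616 0.17  ] yhead 5.2 tilt 0.25 F [-1.2  0.2 -0.8] open 0.0854 q [-0.02  0.14  1.95  0.    1.05 -0.12]
shift mm [-0.   0.7  0. ]  len 1  turn rad [ 0.004 -0.001 -0.002]  (rows of .12: 0.0) shift if turned first [-0.   0.7  0. ]
```

```bash
python3 -m crank '[[0,0,0,0,0,0,-0.3],[0,0,0,0,0,0,0],[0,0,0,0,0,0,1],[0,0,0,0,0,0,1],[0,0,0,0,0,0,1]]' 90
python3 - <<'E'
from cap import *
o=st();go([.5438,.0616,.170],down(5.3))
p=eyes.get_image('wrist');save(p['image'],'w19.png')
E
```

```text
t: 21.77
tool_pos: [0.5436, 0.0616, 0.1723]
tool_rot: [2.116, 2.318, 0.007]
contact_force: [0.2, -0.4, -4.3]
opening: 0.0564
t 21.77 pos [0.5436 0.0616 0.1723] yhead 5.2 tilt 0.31 F [ 0.2 -0.4 -4.3] open 0.0564 q [-0.02  0.13  1.95  0.    1.05 -0.12]
shift mm [-0.   0.2  2.3]  len 2  turn rad [ 0.005 -0.001 -0.001]  (rows of .12: 0.0) shift if turned first [-0.   0.2  2.3]
```

View pics/w19.png

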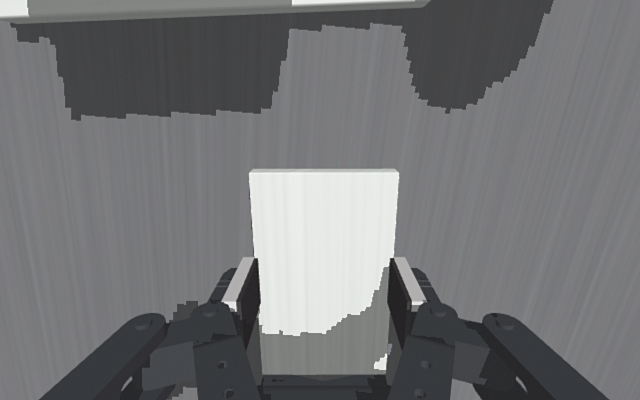

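```bash
python3 -m crank '[[0,0,0,0,0,-8,1],[0,0,0,0,0,-15,1],[0,0,0,0,0,-25,1],[0,0,0,0,0,-30,1],[0,0,0,0,0,-10,1],[0,0,0,0,0,0,1]]'
python3 - <<'E'
from cap import *
o=st()
p=eyes.get_image('wrist');save(p['image'],'w20.png')
E
```

```text
t: 22.32
tool_pos: [0.5402, 0.0615, 0.2594]
tool_rot: [-2.114, -2.316, 0.005]
contact_force: [1.1, -0.6, -4.2]
opening: 0.0562
t 22.32 pos [0.5402 0.0615 0.2594] yhead 5.2 tilt 0.39 F [ 1.1 -0.6 -4.2] open 0.0562 q [-0.02 -0.    1.92  0.    1.23 -0.12]
```

View pics/w20.png

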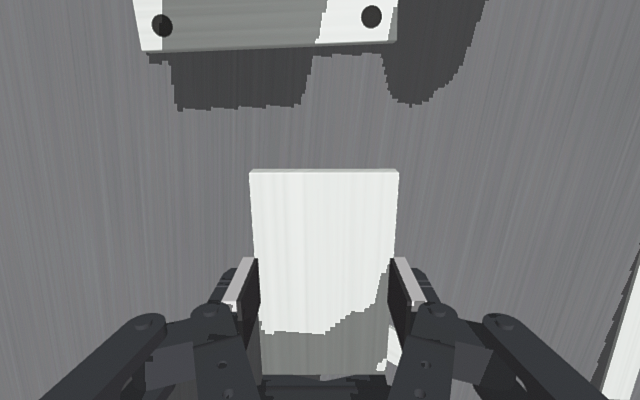

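```bash
python3 -m crank '[[0,0,0,0,-15,-25,1],[0,0,0,0,-20,-35,1],[0,0,0,0,-20,-35,1],[0,0,0,0,-15,-30,1],[0,0,0.08,0,0,0,1],[0,0,0.12,0,0,0,1],[0,0,0.12,0,0,0,1],[0,0,0.12,0,0,0,1]]'
python3 -m crank '[[0,0,0.12,0,0,0,1],[0,0,0.12,0,0,0,1],[0,0,0.12,0,0,0,1],[0,0,0.12,0,0,0,1],[0,0,0.12,0,0,0,1],[0,0,0.12,0,0,0,1],[0,0,0.12,0,0,0,1],[0,0,0.12,0,0,0,1]]'
python3 - <<'E'
from cap import *
o=st();go([.385,.205,.39],down(-82.4))
E
```

```text
t: 23.03
tool_pos: [0.466, 0.0545, 0.3737]
tool_rot: [-2.573, -1.769, 0.037]
contact_force: [-0.1, 0.1, -3.5]
opening: 0.0564
t: 23.7
tool_pos: [0.4629, 0.0544, 0.3547]
tool_rot: [-3.114, -0.32, 0.086]
contact_force: [1.1, 0.2, -3.6]
opening: 0.0565
t 23.70 pos [0.4629 0.0544 0.3547] yhead -78.3 tilt 3.21 F [ 1.1  0.2 -3.6] open 0.0565 q [-0.04 -0.29  2.01  0.    1.48  1.32]
shift mm [ -47.4 -163.8  -30.3]  len 173  turn rad [-0.013  0.054  0.072]  (rows of .12: 0.6) shift if turned first [ -57.3 -159.6  -35.3]
```

```bash
python3 -m crank '[[-0.013,0.04,0.072,-8,-30,0,1],[0,0,0,-8,-35,0,1],[0,0,0,-8,-35,0,1],[0,0,0,-8,-35,0,1],[0,0,0,0,-15,-5,1],[0,0,0,0,0,0,1]]'
python3 - <<'E'
from cap import *
o=st();p=eyes.get_image('wrist');save(p['image'],'w21.png')
go([.49,.2197,.34],down(-82.4))
E
```

```text
t: 24.2
tool_pos: [0.4066, 0.2015, 0.3468]
tool_rot: [3.132, 0.183, -0.049]
contact_force: [0.6, -0.4, -3.2]
opening: 0.0565
t 24.20 pos [0.4066 0.2015 0.3468] yhead -83.3 tilt 1.81 F [ 0.6 -0.4 -3.2] open 0.0565 q [ 0.3  -0.33  2.05  0.    1.45  1.75]
shift mm [85.4 -9.4  2.6]  len 86  turn rad [ 0.003  0.034 -0.016]  (rows of .12: 0.3) shift if turned first [85.4 -8.   5.5]
```

View pics/w21.png

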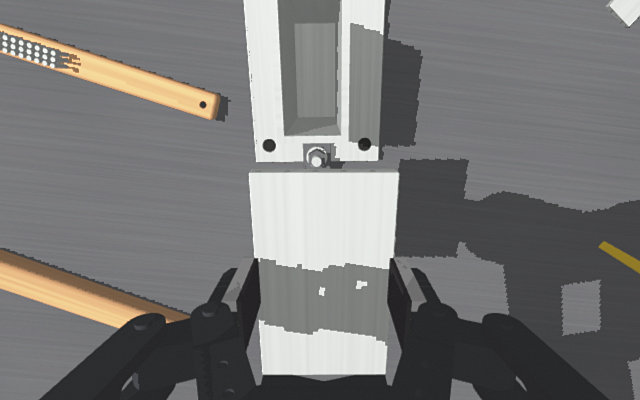

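Run:
```python
from h import *
im=cv2.imread('pics/w21.png');cv2.imwrite('pics/w21c.png',cv2.resize(im[0:180,220:420],None,fx=3.3,fy=3.3,interpolation=cv2.INTER_CUBIC))
o=st();p=eyes.get_image('wrist')
a=np.radians(7.63);R=np.array([[np.cos(a),-np.sin(a)],[np.sin(a),np.cos(a)]])
Q=np.array([(-.04,.02),(.04,.02),(.04,-.02),(-.04,-.02)])@R.T+[.490,.2197]
print(proj(p,np.c_[Q,np.full(4,.12)],o).round(1))
```

```text
t 24.25 pos [0.4064 0.2005 0.3455] yhead -83.3 tilt 1.96 F [-1.1  0.2 -4. ] open 0.0563 q [ 0.29 -0.33  2.05  0.    1.45  1.75]
[[273.5 141.9]
 [262.5 -24.5]
 [345.6 -26.1]
 [345.  140.7]]
```

View pics/w21c.png

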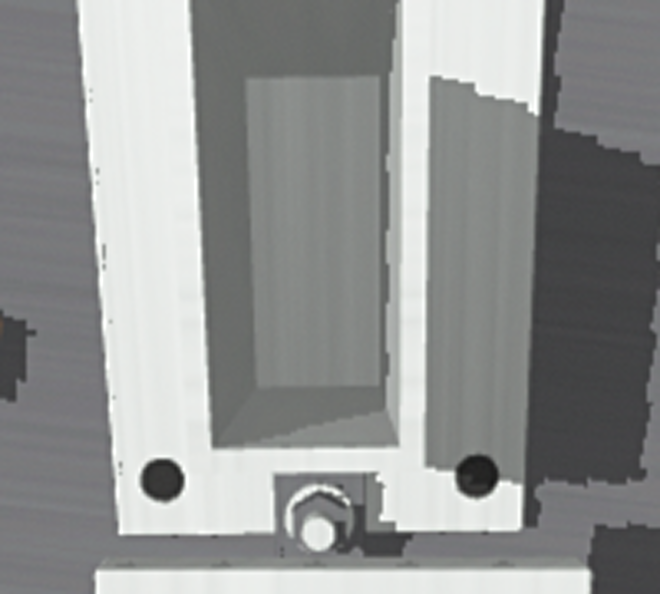

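```bash
python3 -m crank '[[0.003,0.034,-0.016,20,-3,0,1],[0,0,0,32,-3,0,1],[0,0,0,30,-3,2,1],[0,0,0,0,0,0,1],[0,0,0,0,0,0,1]]'
python3 - <<'E'
from cap import *
o=st();go([.4895,.219,.30],down(-82.4))
E
```

```text
t: 24.72
tool_pos: [0.4907, 0.2142, 0.3348]
tool_rot: [3.129, 0.198, -0.013]
contact_force: [-0.3, 0.9, -4.9]
opening: 0.0566
t 24.72 pos [0.4907 0.2142 0.3348] yhead -82.8 tilt 0.59 F [-0.3  0.9 -4.9] open 0.0566 q [ 0.27 -0.11  1.89 -0.    1.37  1.72]
shift mm [-0.2 -5.1 34.7]  len 35  turn rad [ 0.006  0.009 -0.007]  (rows of .12: 0.1) shift if turned first [-0.5 -5.  34.8]
```

```bash
python3 -m crank '[[0.006,0.009,-0.007,0,-5,10,1],[0,0,0,0,0,15,1],[0,0,0,0,0,5,1],[0,0,0,0,0,0,1]]'
python3 - <<'E'
from cap import *
o=st();go([.4895,.219,.292],down(-82.4))
E
```

```text
t: 25.05
tool_pos: [0.4902, 0.2147, 0.3014]
tool_rot: [3.133, 0.199, -0.005]
contact_force: [-0.8, -0.5, -3.6]
opening: 0.0566
t 25.05 pos [0.4902 0.2147 0.3014] yhead -82.7 tilt 0.20 F [-0.8 -0.5 -3.6] open 0.0566 q [ 0.27 -0.07  1.92 -0.    1.3   1.72]
shift mm [-0.1 -4.4  9.3]  len 10  turn rad [ 0.002  0.003 -0.006]  (rows of .12: 0.0) shift if turned first [-0.1 -4.4  9.4]
```

```bash
python3 -m crank '[[0.002,0.003,-0.006,0,-5,0,1],[0,0,0,0,0,0,1]]'
python3 - <<'E'
from cap import *
o=st();go([.4895,.219,.292],down(-82.4))
E
```

```text
t: 25.22
tool_pos: [0.4889, 0.2187, 0.301]
tool_rot: [-3.135, -0.207, 0.002]
contact_force: [0.4, 0.6, -3.6]
opening: 0.0563
t 25.22 pos [0.4889 0.2187 0.301 ] yhead -82.4 tilt 0.09 F [ 0.4  0.6 -3.6] open 0.0563 q [ 0.28 -0.07  1.92  0.    1.3   1.72]
shift mm [ 0.6 -0.2  9. ]  len 9  turn rad [-0.     0.002 -0.001]  (rows of .12: 0.0) shift if turned first [ 0.6 -0.2  9. ]
```

```bash
python3 -m crank '[[0,0,0,0.5,-1,3,1],[0,0,0,0,-0.5,3,1],[0,0,0,0,0,0,1]]'
python3 - <<'E'
from cap import *
o=st();go([.4895,.219,.292],down(-82.4))
E
```

```text
t: 25.47
tool_pos: [0.4894, 0.2206, 0.2967]
tool_rot: [-3.134, -0.207, -0.003]
contact_force: [-0.1, 0.0, -4.2]
opening: 0.0563
t 25.47 pos [0.4894 0.2206 0.2967] yhead -82.4 tilt 0.13 F [-0.1  0.  -4.2] open 0.0563 q [ 0.28 -0.07  1.92  0.    1.29  1.72]
shift mm [-0.1  1.6  4.7]  len 5  turn rad [-0.001 -0.002 -0.   ]  (rows of .12: 0.0) shift if turned first [-0.1  1.6  4.7]
```

```bash
python3 -m crank '[[0,0,0,0,1.3,2.5,1],[0,0,0,0,0,0,1]]'
python3 -m crank '[[0,0,0,0,0,2.5,1],[0,0,0,0,0,0,1]]'
python3 - <<'E'
from cap import *
o=st();go([.4895,.219,.292],down(-82.4))
E
```

```text
t: 25.63
tool_pos: [0.4897, 0.2195, 0.2947]
tool_rot: [-3.134, -0.208, -0.005]
contact_force: [-0.7, -0.2, -4.3]
opening: 0.0563
t: 25.8
tool_pos: [0.4899, 0.2195, 0.2925]
tool_rot: [-3.134, -0.208, -0.007]
contact_force: [-0.4, -0.4, -3.5]
opening: 0.0562
t 25.80 pos [0.4899 0.2195 0.2925] yhead -82.4 tilt 0.26 F [-0.4 -0.4 -3.5] open 0.0562 q [ 0.28 -0.06  1.92  0.    1.28  1.72]
shift mm [-0.5  0.5  0.5]  len 1  turn rad [-0.001 -0.004  0.   ]  (rows of .12: 0.0) shift if turned first [-0.5  0.5  0.5]
```

```bash
python3 -m crank '[[0,-0.003,0,0,0,2,1],[0,0,0,0,0,0,1]]'
python3 -m crank '[[0,0,0,0,0,1.5,1],[0,0,0,0,0,0,1]]'
python3 - <<'E'
from cap import *
o=st();go([.4895,.219,.292],down(-82.4))
E
```

```text
t: 25.97
tool_pos: [0.4907, 0.2197, 0.2926]
tool_rot: [-3.134, -0.208, -0.005]
contact_force: [-0.6, -0.0, -4.2]
opening: 0.0562
t: 26.13
tool_pos: [0.491, 0.2199, 0.2922]
tool_rot: [-3.133, -0.208, -0.007]
contact_force: [0.0, -0.2, -4.0]
opening: 0.0564
t 26.13 pos [0.491  0.2199 0.2922] yhead -82.4 tilt 0.27 F [ 0.  -0.2 -4. ] open 0.0564 q [ 0.28 -0.06  1.92  0.    1.28  1.72]
shift mm [-1.6  0.6  0.2]  len 2  turn rad [-0.001 -0.005  0.   ]  (rows of .12: 0.0) shift if turned first [-1.6  0.6  0.2]
```

```bash
python3 -m crank '[[0,0,0,-1.5,0.5,1.5,1]]'
python3 -m crank '[[0,0,0,0,0,1.5,1]]'
python3 - <<'E'
from cap import *
o=st();go([.4895,.219,.292],down(-82.4))
p=eyes.get_image('wrist');save(p['image'],'w22.png')
p=eyes.get_image('scene');save(cv2.resize(p['image'][160:260,330:450],(720,600),interpolation=cv2.INTER_CUBIC),'s22.png')
E
```

```text
t: 26.22
tool_pos: [0.4904, 0.2195, 0.2921]
tool_rot: [-3.132, -0.208, -0.013]
contact_force: [2.5, 2.8, 5.9]
opening: 0.0562
t: 26.3
tool_pos: [0.4905, 0.2196, 0.292]
tool_rot: [-3.132, -0.208, -0.013]
contact_force: [-8.1, -2.1, 10.8]
opening: 0.0566
t 26.30 pos [0.4905 0.2196 0.292 ] yhead -82.4 tilt 0.49 F [-8.1 -2.1 10.8] open 0.0566 q [ 0.28 -0.06  1.92  0.    1.27  1.72]
shift mm [-1.1  0.4  0. ]  len 1  turn rad [-0.002 -0.008  0.   ]  (rows of .12: 0.1) shift if turned first [-1.1  0.4  0. ]
```

View pics/s22.png

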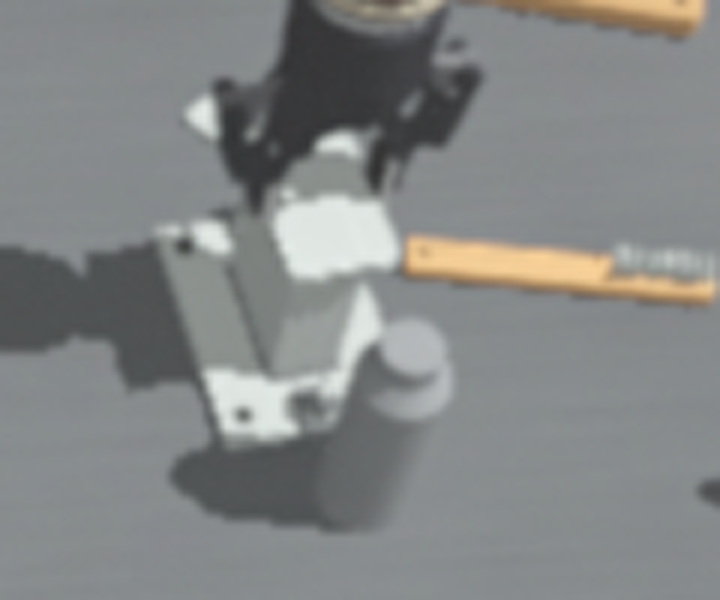

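View pics/w22.png

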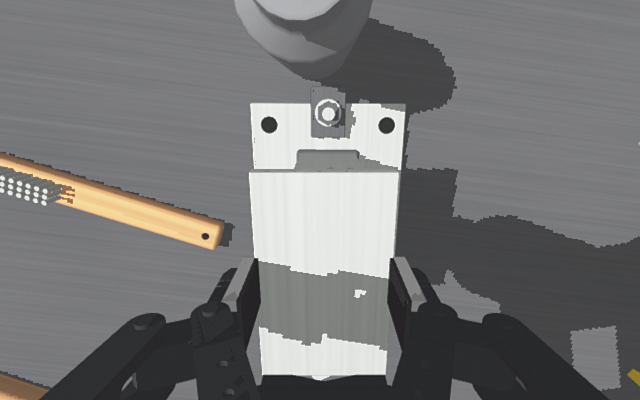

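```bash
python3 -m crank '[[0,-0.006,0,-0.5,0,0,1],[0,0,0,0,0,0,-0.4],[0,0,0,0,0,0,-0.6],[0,0,0,0,0,0,-0.8],[0,0,0,0,0,0,-1]]' 30
python3 -c "
from h import *
st();p=eyes.get_image('wrist');save(p['image'],'w23.png')"
python3 -m crank '[[0,0,0,0,0,-10,-1],[0,0,0,0,0,-25,-1],[0,0,0,0,0,-35,-1],[0,0,0,0,0,-35,-1],[0,0,0,0,0,0,-1]]'
python3 - <<'E'
from cap import *
o=st();p=eyes.get_image('wrist');save(p['image'],'w24.png')
E
```

```text
t: 26.82
tool_pos: [0.4899, 0.2194, 0.2917]
tool_rot: [-3.133, -0.208, -0.004]
contact_force: [-0.6, 0.5, 0.2]
opening: 0.085
t 26.82 pos [0.4899 0.2194 0.2917] yhead -82.4 tilt 0.19 F [-0.6  0.5  0.2] open 0.0850 q [ 0.28 -0.06  1.92  0.    1.28  1.72]
t: 27.28
tool_pos: [0.4891, 0.2189, 0.4008]
tool_rot: [-3.134, -0.208, 0.004]
contact_force: [1.1, 0.1, 1.6]
opening: 0.0854
t 27.28 pos [0.4891 0.2189 0.4008] yhead -82.4 tilt 0.15 F [1.1 0.1 1.6] open 0.0854 q [ 0.28 -0.16  1.82  0.    1.48  1.72]
```

View pics/w24.png

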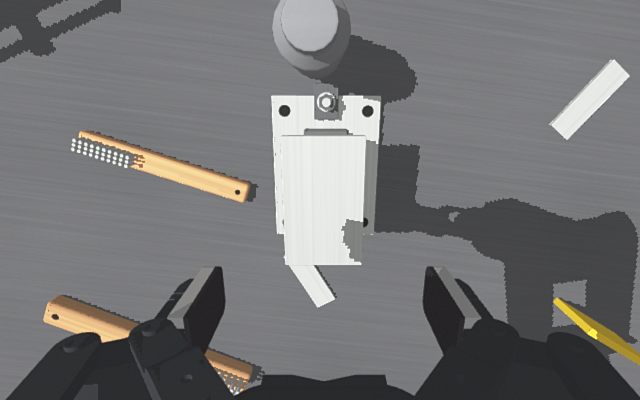

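View pics/w23.png

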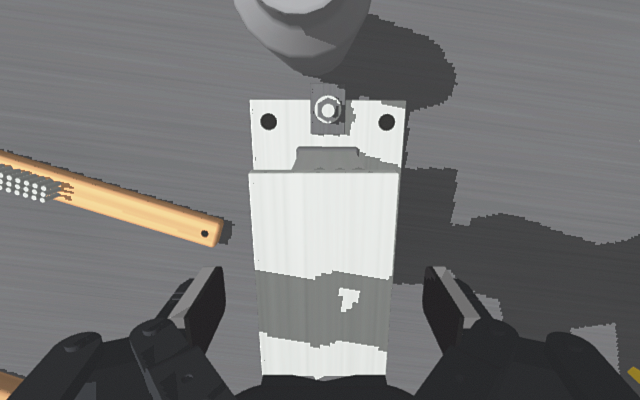

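Run:
```python
from cap import *
im=cv2.imread('pics/w24.png');cv2.imwrite('pics/w24c.png',cv2.resize(im[85:275,250:400],None,fx=3.1,fy=3.1,interpolation=cv2.INTER_CUBIC))
o=st();p=eyes.get_image('wrist')
c=[(281.8,135.8),(365.4,135.2),(361.2,264.5),(285.2,264.8)]
X=np.array([unproj(p,a,.128,o) for a in c]);v=X[0]+X[1]-X[2]-X[3]
print(X.mean(0).round(4),np.linalg.norm(v)/2,np.linalg.norm(X[0]-X[1]+X[3]-X[2])/2,np.degrees(np.arctan2(v[1],v[0])))
t=eyes.get_image('top')
for q in ['cap_center','post_mouth','brush_center','large_center','small_center','coupon_b_center']:
  for n,i in (('w',p),('t',t)): print(q,n,[(np.round(r['centre'],3).tolist(),round(r['confidence'],2)) for r in spotter.mark_of(q,i)[:4]])
```

```text
t 27.33 pos [0.4886 0.2187 0.3979] yhead -82.4 tilt 0.33 F [ 0.4  0.5 -0.6] open 0.0853 q [ 0.28 -0.16  1.83  0.    1.48  1.72]
[0.4882 0.2204 0.128 ] 0.09918773212507946 0.05829219183700243 7.410180843837124
cap_center w [([0.341, -0.129, 0.029], 0.93), ([0.487, 0.216, 0.123], 0.73)]
cap_center t [([0.341, -0.134, 0.03], 0.77), ([0.515, -0.417, 0.032], 0.71), ([0.49, 0.216, 0.123], 0.51)]
post_mouth w []
post_mouth t [([0.491, 0.217, 0.115], 0.78)]
brush_center w [([0.469, 0.389, 0.007], 0.9)]
brush_center t [([0.236, 0.401, 0.006], 0.86), ([0.469, 0.392, 0.006], 0.44)]
large_center w []
large_center t [([0.514, -0.246, 0.052], 0.72)]
small_center w []
small_center t [([0.534, -0.287, 0.03], 0.68)]
coupon_b_center w []
coupon_b_center t []
```

View pics/w24c.png

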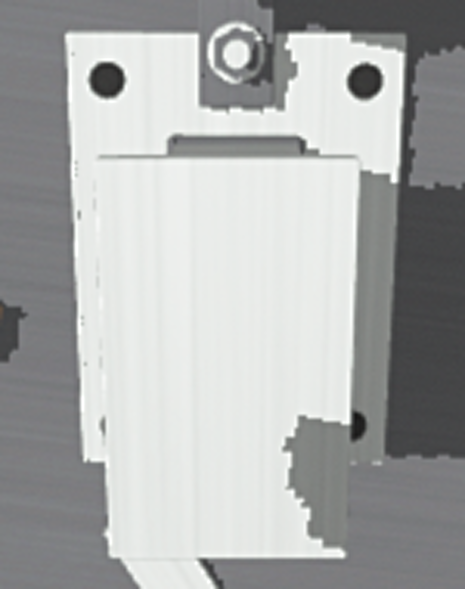

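Run:
```python
from cap import *
o=ctrl.get_obs();p=eyes.get_image('wrist')
c=np.array([(66,33),(406,36),(385,463),(83,461)])/3.1+[249.7,84.7]
X=np.array([unproj(p,a,.01,o) for a in c]);v=X[0]+X[1]-X[2]-X[3]
print(X.mean(0).round(4),np.linalg.norm(v)/2,np.linalg.norm(X[0]-X[1]+X[3]-X[2])/2,np.degrees(np.arctan2(v[1],v[0])))
s=eyes.get_image('scene');save(cv2.resize(s['image'],(800,500)),'s25.png');save(cv2.resize(s['image'][160:260,330:450],(720,600),interpolation=cv2.INTER_CUBIC),'s25c.png')
```

```text
[0.485  0.2171 0.01  ] 0.14572583536060704 0.10720020183548125 7.417885884828751
```

View pics/s25.png

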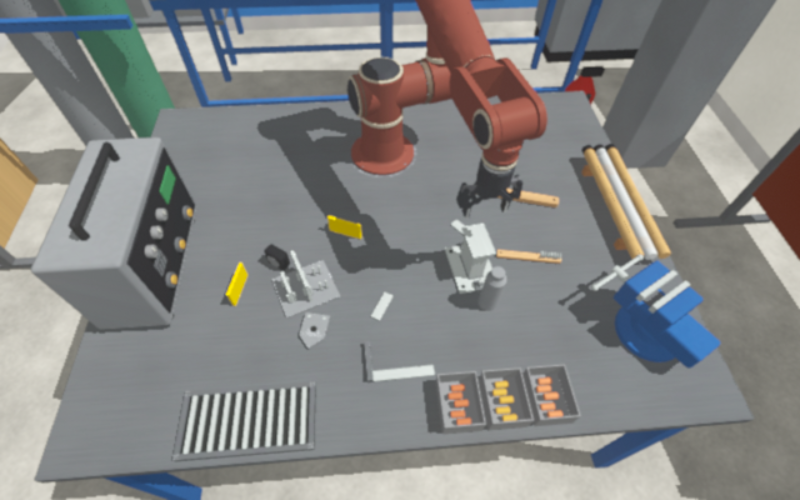

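View pics/s25c.png

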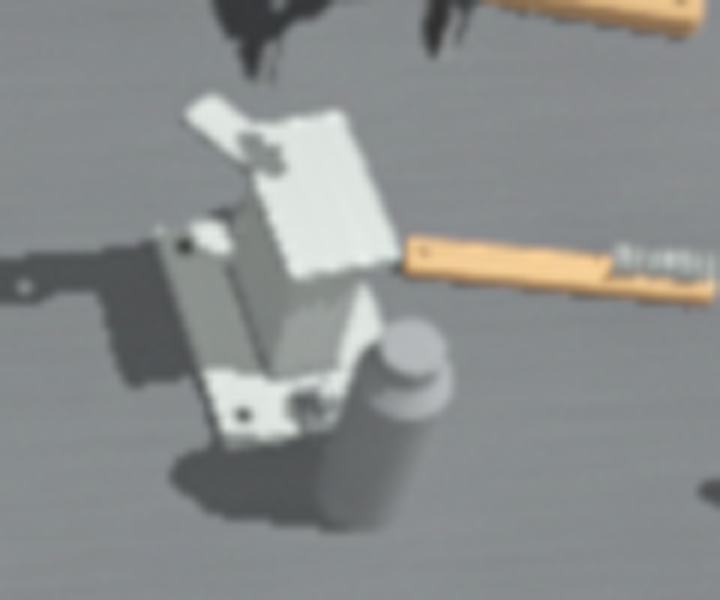

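Run:
```python
from cap import *
o=st();p=eyes.get_image('wrist');save(p['image'],'w26.png')
o0=dict(o);o0['tool_pos']=np.array([.4891,.2189,.4008]);o0['tool_rot']=np.array([-3.134,-.208,.004])
def rep(n,c,z,o):
    X=np.array([unproj(p,a,z,o) for a in c]);v=X[0]+X[1]-X[2]-X[3]
    print(n,X.mean(0).round(4),np.linalg.norm(X[0]-X[3]),np.linalg.norm(X[1]-X[2]),np.linalg.norm(X[0]-X[1]),np.linalg.norm(X[2]-X[3]),np.degrees(np.arctan2(v[1],v[0])));return X
rep('cap',[(281.8,135.8),(365.4,135.2),(361.2,264.5),(285.2,264.8)],.128,o0)
X=rep('base',np.array([(66,33),(406,36),(385,463),(83,461)])/3.1+[249.7,84.7],.01,o0)
a=np.radians(7.5);print('from far edge',((X[0]+X[1])/2)[:2]-.075*np.array([np.cos(a),np.sin(a)]))
im=p['image'];save(cv2.resize(im[80:280,250:400],None,fx=3,fy=3,interpolation=cv2.INTER_CUBIC),'w26c.png')
# expected base plate & rim under post estimate in fresh picture
R=np.array([[np.cos(a),-np.sin(a)],[np.sin(a),np.cos(a)]])
for hx,hy,z in ((.075,.055,.01),(.05,.03,.128)):
    Q=np.array([(hx,hy),(hx,-hy),(-hx,-hy),(-hx,hy)])@R.T+[.4895,.219]
    print(((proj(p,np.c_[Q,np.full(4,z)],o)-[250,80])*3).round(0).tolist())
```

```text
t 28.13 pos [0.4876 0.2184 0.3915] yhead -82.4 tilt 0.92 F [1.  0.  0.1] open 0.0856 q [ 0.28 -0.15  1.83  0.    1.48  1.72]
cap [0.4886 0.2207 0.128 ] 0.10022675292933471 0.10034418074990754 0.05825531769865095 0.05974080821790352 7.399597290560536
base [0.4898 0.2187 0.01  ] 0.14930042480919586 0.14911286836020984 0.10976157515813598 0.11042695827543193 7.408209283016648
from far edge [0.48944741 0.21856454]
[[53.0, 25.0], [394.0, 26.0], [372.0, 455.0], [73.0, 455.0]]
[[89.0, 146.0], [360.0, 146.0], [343.0, 550.0], [105.0, 549.0]]
```

View pics/w26c.png

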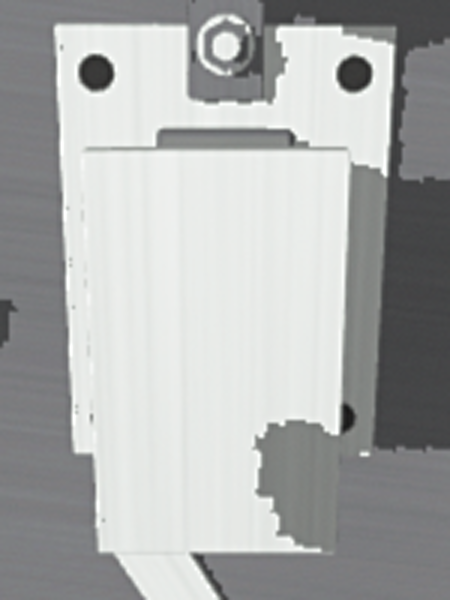

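```bash
python3 -c "
from h import *
st();print(ctrl.finish_job())"
```

```text
t 28.18 pos [0.4876 0.2184 0.3915] yhead -82.4 tilt 0.92 F [ 0.2  0.3 -0.3] open 0.0854 q [ 0.28 -0.15  1.83  0.    1.48  1.72]
the job is handed in; nothing more can be done
None
```

The job is handed in, at 28.2 s of the 72 s allowed. I moved the brush off the tube mouth onto the open bench left of the post. The 100 x 60 plate came out of the rack's left slot, lay flat on the bench, was taken again by its long edges and set on the tube.

**Last checks**
- **Cap on the tube:** its centre was measured at (0.4886, 0.2207) m. The tube's base plate in the same picture was at (0.4898, 0.2187), so the cap is about 2.3 mm off centre against the 6 mm allowed. The cap's long side matched the base plate's to within about 0.1 degree, and was within about 0.2 degree of my earlier rim measurement (7.6 degrees).
- **Seating:** the descent stopped where the rim should be, with about 11 N at the wrist. The tool was within 0.5 degree of upright, and the plate did not visibly shift when I let go. I did not measure the plate's level or height separately.
- **Brush and clearance:** the brush reads 6–7 mm above the bench, and the open gripper was about 10 cm clear of the cap.
- **Other things on the bench:** the two other plates read as at the start. In the last picture the rest looked where it was, but I did not re-measure it. The network did not report coupon B in either of the last wrist or top pictures, though it shows unmoved in the scene picture.

**What went wrong or disagreed**
- **Finger on the rim:** on the first reach for the brush a finger came down on the tube's rim at about 20 N, so I moved the grasp further out along the handle.
- **Brush dropped:** it was let go about 20 mm above the bench, because the fingertips reached the bench first.
- **First offset check:** it gave about 4.6 mm, because I had paired an older picture with a newer arm pose. With the right pose it was 2.3 mm.

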